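# Load two plug-in modules into the tipped test rack

### The job

Load the two circuit modules from their stands into the tipped-back grey test rack: slide each one, grip end outwards, fully home into the slot whose width matches its thickness (the thin one in the narrowest slot, the thick one in the middle-width slot), so that the widest slot stays empty. Let go of both, and leave the other things on the bench where they are.

Things in the scene. Friction and masses are not known exactly. Their poses are not given: they have to be found in the camera images.
- thin_module: Plug-in circuit module, the thinner of two: rigid body 110 mm wide (x), 8 mm thick (y), 75 mm tall (z), metal rails round a green board; centred on its top edge an aluminium grip plate 60 (x) x 10 (y) x 40 mm (heavy), z = 75 to 115 mm. Origin: centre of the bottom edge, which enters the slot first; z points to the grip. Faces alike: may go in either way round. About 120 g. Starts upright in its stand.
- thick_module: Plug-in circuit module, the thicker of two: rigid body 110 mm wide (x), 16 mm thick (y), 75 mm tall (z), metal rails round a green board; centred on its top edge an aluminium grip plate 60 (x) x 10 (y) x 40 mm (heavy), z = 75 to 115 mm. Origin: centre of the bottom edge, which enters the slot first; z points to the grip. Faces alike: may go in either way round. About 170 g. Starts upright in its stand.
- thin_stand: Fixed grooved grey stand of the thinner module, 130 (x) x 60 (y) x 35 mm high. The groove runs along x through both ends, is 25 mm deep and 2 mm wider than the module, which stands in it with its x along the groove and its bottom edge 10 mm above the bench. Origin: underside centre.
- thick_stand: Fixed grooved grey stand of the thicker module, 130 (x) x 60 (y) x 35 mm high. The groove runs along x through both ends, is 25 mm deep and 2 mm wider than the module, which stands in it with its x along the groove and its bottom edge 10 mm above the bench. Origin: underside centre.
- rack: Fixed base plate, 190 (x) x 200 (y) x 10 mm, of the tipped-back grey rack; -x is its front. Carries three smooth slots side by side, 62 mm apart along y, in any order. A seated module has its bottom edge on the slot floor and its z along the z of the slot; the top 20 mm of its body and the grip stay outside. Origin: underside centre.
- narrow_slot (a point): Narrowest slot of the grey rack, 11 mm wide. Point: centre of the slot floor, 60 mm above the bench. z runs out along the sliding direction, leaning 35 degrees from vertical to the front of the rack (about to the robot's left); y across the slot; x along it (114 mm between end walls), rising to the rear. Walls 55 mm high along z, mouth edges rounded, crest at 59 mm. Block 126 (x) x 60 mm (y).
- middle_slot (a point): Middle-width slot of the grey rack, 19 mm wide. Point: centre of the slot floor, 60 mm above the bench. z runs out along the sliding direction, leaning 35 degrees from vertical to the front of the rack (about to the robot's left); y across the slot; x along it (114 mm between end walls), rising to the rear. Walls 55 mm high along z, mouth edges rounded, crest at 59 mm. Block 126 (x) x 60 mm (y).
- wide_slot (a point): Widest slot of the grey rack, 27 mm wide. Point: centre of the slot floor, 60 mm above the bench. z runs out along the sliding direction, leaning 35 degrees from vertical to the front of the rack (about to the robot's left); y across the slot; x along it (114 mm between end walls), rising to the rear. Walls 55 mm high along z, mouth edges rounded, crest at 59 mm. Block 126 (x) x 60 mm (y).
- spool: Bystander: steel solder spool, 50 mm diameter, 56 mm high, standing; origin at its underside centre.
- spray_can: Bystander: aluminium spray can, 52 mm diameter, 150 mm high, standing; origin at its underside centre.
- meter: Bystander: grey hand-held meter lying on its back, 160 x 85 x 35 mm; origin at its underside centre.
- screwdriver: Bystander: screwdriver 190 mm long lying between the stands on the bench; origin under its middle.
Mind the look-alikes: they are no part of the job. Leave any blue or brown look-alike of the thick_module alone.

How it is judged:
At the end, for the whole second after the job is handed in: Thin module in the narrowest slot, thick one in the middle-width slot, grip end outwards, at rest: bottom edge within 4 mm of the slot floor, 5 mm of its centre lengthwise, 3.5 mm across, within 0.1 rad of the slot direction; so the widest slot is empty (x of thin_module in the frame of narrow_slot between -0.005 and 0.005 m and y of thin_module in the frame of narrow_slot between -0.0035 and 0.0035 m and z of thin_module in the frame of narrow_slot between -0.004 and 0.004 m and angle between the z axis of thin_module and the z axis of narrow_slot, either way round below 0.1 rad and linear speed of each of thin_module, thick_module below 0.01 m/s and x of thick_module in the frame of middle_slot between -0.005 and 0.005 m and y of thick_module in the frame of middle_slot between -0.0035 and 0.0035 m and z of thick_module in the frame of middle_slot between -0.004 and 0.004 m and angle between the z axis of thick_module and the z axis of middle_slot, either way round below 0.1 rad); the robot touches nothing.
It fails at once if a bystander (spool, can, meter, screwdriver) is moved by more than 30 mm (distance of any of spool, spray_can, meter, screwdriver from where it was at the start of the episode above 0.03 m).
It also fails if it takes over 67 s, if anything falls off the work surface, if the arm or the gripper's body presses on something with over 40 N, if the wrist force passes 120 N, or if a joint passes its speed limit or range.

### The arm

A 6-joint arm with a two-finger parallel gripper is mounted at the origin on the work surface. World frame = base frame: x ahead of the robot, y to its left, z up, the work surface at z = 0. Lengths are in m, angles in rad, forces in N, time in s.
With the tool pointing down it reaches from about 0.425 to 0.925 m from the base axis. Payload 12.5 kg.
Tool frame: the origin (TCP) lies midway between the tips of the shut fingers; the grasp point (between the pads) lies 19 mm behind it (manip.grip_point_offset is the distance from the TCP to the grasp point, in m); z points along the fingers, y is the direction in which the jaws open and shut (so a half turn about z gives the same grasp; the last joint's range is limited). The gripper opens to 85 mm and grips with 20 to 120 N. Pads are 22 mm wide; open, the fingers measure 114 mm over their backs; the gripper's body (76 mm by 85 mm) begins 54 mm behind the grasp point. The pads swing forward as they close: fully open they stand 13 mm farther back than shut.
Start: joints at [1.02, 0.491, 1.559, -0, 1.092, -0.106], TCP at [0.269, 0.564, 0.21] pointing down, gripper open.
Joint ranges: [-3.1, 3.1], [-0.84, 2.19], [0.05, 2.79], [-1.13, 4.28], [0.06, 2.93], [-2.69, 2.69]. Speed limits (rad/s): [2.22, 2.22, 2.79, 3.14, 3.14, 3.14].

### API

Orientations are given as a unit quaternion [w, x, y, z].
In Python, from cell import manip, eyes, job_done, recognise gives the robot as it stands.
- The arm moves only by the tool step_arm, never from a script. Its argument "steps" is a list of rows, each an object with "offset": the shift along the tool's x, y, z in cm, a list of three; "twist": the turn, a rotation vector about the tool's x, y, z in rad, a list of three; "grip": the opening in per cent of the stroke, from 0 (shut) to 100 (fully open). A call has 1 to 5 rows; each row shifts and turns the commanded pose from where the row before left it, along the tool's axes as they then stand; what a row does not reach is not made up. A row lasts 1/12 s, in which the tool goes at most 41.7 mm and 7.16 degrees, less where a joint would pass 70% of its speed; a pose out of reach is approached as far as the arm can. A call is refused whole if a number of a shift passes 4.17 or a number of a turn 0.125, either way. A call with a gripper value outside its range is refused whole. The fingers move at their own pace and stop on an object; the grip force is fixed at half the most. Time passes only in rows, so rows that do not move let the fingers close. It gives the time, the measured TCP pose, the force and the opening at its end, in the units of the state.
- manip.get_state(): the state, without advancing time (a new reading comes with each control period).
- eyes.read_camera(name): name is "scene" or "top"; returns a dict with "pixels" (384x512x3 uint8, red, green, blue), "K" (3x3 intrinsics, pixels), "k1" (the pictures are not rectified: a ray, as slopes to the right and down, at radius r is drawn at 1 + k1 r^2 times it, then the intrinsics apply), "extrinsics" (4x4, takes a point from camera to world coordinates). Camera axes: x right, y up, looking along -z (the intrinsics and any distortion apply to the point x, -y, -z); pixel columns grow to the right and rows downward; lengths in m; the calibration is good to about 2 mm. A picture is of the moment at which its call begins. There is no depth.
- job_done(): hands the job in, once; it reports no verdict.
Trained networks look in a picture, given as the dict that the camera call returned (one of the last four; its "shot" number tells which), for a name from the list of things; names that differ only in an ending like _2 or _b are one class to them, and where a whole thing is asked for, a point or a joint stands for the part that bears it (a point fixed in the world has none). Each returns a list of dicts, best first, with "p" (0 to 1); they miss things now and then, are a little off and sometimes report something else, mostly with a low value. They report only what shows in the picture. A call takes as long as a camera call. They do not tell look-alikes from the thing itself.
- recognise(thing, picture): "centre" ([column, row] as shares, 0 to 1, of the picture: columns of its width, rows of its height, amid what is visible of it).
The state is a dict: "t": time; "joint_positions": joint angles; "qd": joint speeds; "tau": joint torques, N m; "ee_pos": TCP position; "tcp_rot": TCP orientation; "ft_force": force on the tool from outside, world axes, zero at the start; "ft_torque": the same for the moment, N m; "grip_width": finger opening in m.
Only numpy, scipy, OpenCV 4.12 (cv2) and the standard library are available. Lean on these libraries where they do the work, as an engineer would, in place of code of your own. Each camera call takes 0.05 s, during which the arm holds its last target.

## Working session

There is one attempt and no reset: what is moved stays moved. The work goes in short steps, Python scripts to look and compute and a tool call to move; the robot and the scene stay as the last step left them, time stands still between calls to the robot, and variables do not carry over. Pictures are saved under pics/ and viewed, and the job is handed in when it is done.

Besides the shell and the picture viewer there is one more tool, called after "Emit:" as a command line: name --argument value ..., lists and objects as JSON in quotes. step_arm: Moves the arm, as the interface text tells. Its arguments: {"type":"object","properties":{"steps":{"type":"array"}},"required":["steps"]}

```bash
ls; mkdir -p pics; cat > h.py <<'E'
import numpy as np, cv2, pickle
from cell import manip, eyes, job_done, recognise
def shot(name,tag):
    d=eyes.read_camera(name)
    im=cv2.cvtColor(d['pixels'],cv2.COLOR_RGB2BGR)
    cv2.imwrite(f'pics/{tag}_{name}.png',cv2.resize(im,(800,600),interpolation=cv2.INTER_CUBIC))
    pickle.dump({k:d[k] for k in('pixels','K','k1','extrinsics')},open(f'{tag}_{name}.pkl','wb'))
    return d
E
python3 - <<'E'
from h import *
for n in('scene','top'):
    d=shot(n,'a'); print(n,d['K'],d['k1'],d['extrinsics'].round(4) if hasattr(d['extrinsics'],'round') else d['extrinsics'])
    for th in ['thin_module','thick_module','thin_stand','thick_stand','rack','narrow_slot','middle_slot','wide_slot','spool','spray_can','meter','screwdriver']:
        try:
            r=recognise(th,d); print(th,[(round(float(q['p']),2),[round(float(q['centre'][0])*512),round(float(q['centre'][1])*384)]) for q in r])
        except Exception as e: print(th,e)
print(manip.get_state(), manip.grip_point_offset)
E
```

```text
pics
scene [[383.37878726   0.         251.33544018]
 [  0.         383.37878726 188.70439855]
 [  0.           0.           1.        ]] -0.06334355227143326 [[ 0.5522 -0.618   0.5596  1.0991]
 [ 0.8336  0.3985 -0.3824 -0.2717]
 [ 0.0133  0.6777  0.7352  0.7391]
 [ 0.      0.      0.      1.    ]]
thin_module [(0.57, [243, 166])]
thick_module [(0.76, [292, 118]), (0.72, [377, 144]), (0.71, [327, 148])]
thin_stand [(0.63, [239, 184]), (0.17, [319, 168])]
thick_stand [(0.57, [322, 169]), (0.51, [199, 184])]
rack [(0.61, [337, 206]), (0.6, [123, 266])]
narrow_slot [(0.86, [129, 242])]
middle_slot [(0.98, [126, 188]), (0.26, [268, 271])]
wide_slot [(0.81, [126, 211])]
spool [(0.96, [199, 183]), (0.53, [120, 267])]
spray_can [(0.68, [339, 208])]
meter [(0.59, [127, 192]), (0.57, [266, 271])]
screwdriver [(0.9, [275, 161])]
top [[410.14443547   0.         255.53311167]
 [  0.         410.14443547 188.03369969]
 [  0.           0.           1.        ]] -0.13088045052403705 [[ 0.0131  0.9989 -0.0447  0.5398]
 [-0.9997  0.0141  0.0219  0.1003]
 [ 0.0225  0.0444  0.9988  1.3451]
 [ 0.      0
[... 510 characters left out ...]
24])]
{'t': 1.3, 'joint_positions': array([ 1.02040689e+00,  4.90899317e-01,  1.55891051e+00, -2.73434175e-05,
        1.09168177e+00, -1.05610849e-01]), 'qd': array([ 1.63010635e-03,  5.36285124e-04,  7.09312784e-04, -8.26804234e-04,
       -5.13065837e-04, -3.47316120e-05]), 'tau': array([-8.87121696e-04, -6.18262839e+01, -2.61835957e+01, -1.67001263e-04,
        3.95410661e-04, -2.20315371e-05]), 'ee_pos': array([0.26891183, 0.56420963, 0.21022374]), 'tcp_rot': array([2.77637379e-05, 2.20554555e-01, 9.75374638e-01, 4.39265937e-05]), 'ft_force': array([-0.3547468 , -0.62250792,  0.25961329]), 'ft_torque': array([0.02493514, 0.04134608, 0.0140418 ]), 'grip_width': 0.0852634939605798} 0.0187
```

View pics/a_scene.png

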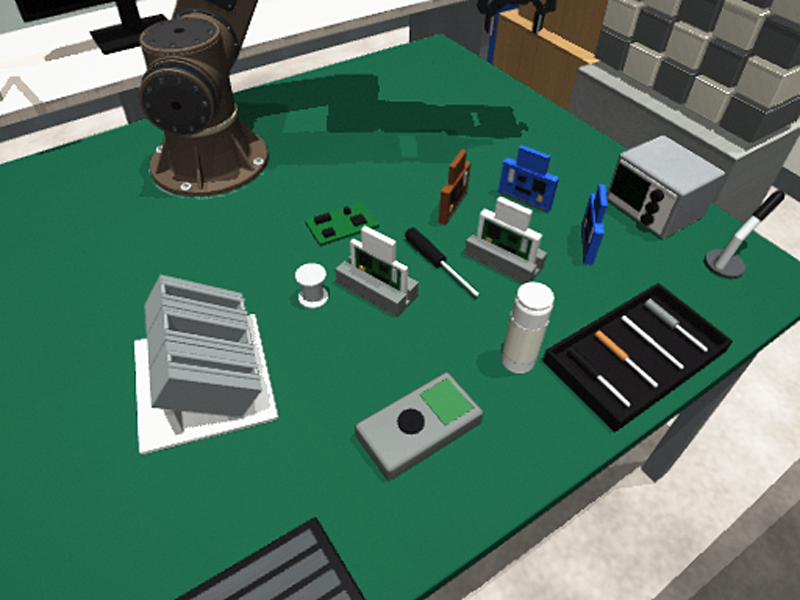

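View pics/a_top.png

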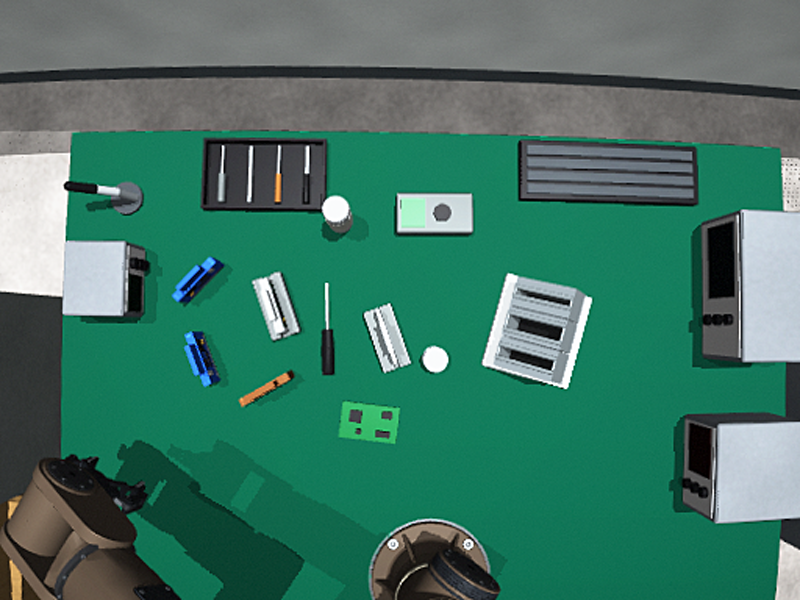

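```bash
cat > crop.py <<'E'
import pickle,cv2,sys,numpy as np
def crop(tag,name,x0,y0,w,h,out,s=None):
    d=pickle.load(open(f'{tag}_{name}.pkl','rb'))
    im=cv2.cvtColor(d['pixels'],cv2.COLOR_RGB2BGR)[y0:y0+h,x0:x0+w]
    s=s or min(800//w,600//h)
    im=cv2.resize(im,None,fx=s,fy=s,interpolation=cv2.INTER_NEAREST)
    for i in range(0,w,10):
        cv2.putText(im,str(x0+i),(i*s,10),0,.35,(0,0,255),1); cv2.line(im,(i*s,0),(i*s,im.shape[0]),(0,0,255) ,1) if 0 else None
        for j in range(0,h,10): cv2.circle(im,(i*s,j*s),1,(0,0,255),-1)
    for j in range(0,h,10): cv2.putText(im,str(y0+j),(0,j*s+4),0,.35,(0,0,255),1)
    cv2.imwrite(f'pics/{out}.png',im)
if __name__=='__main__':
    a=sys.argv; crop(a[1],a[2],*map(int,a[3:7]),a[7])
E
python3 crop.py a top 300 165 90 90 c_rack_top
python3 crop.py a scene 80 165 105 130 c_rack_scene
python3 crop.py a top 155 165 120 80 c_mod_top
python3 crop.py a scene 210 120 145 85 c_mod_scene
```

```text
(no output)
```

View pics/c_rack_top.png

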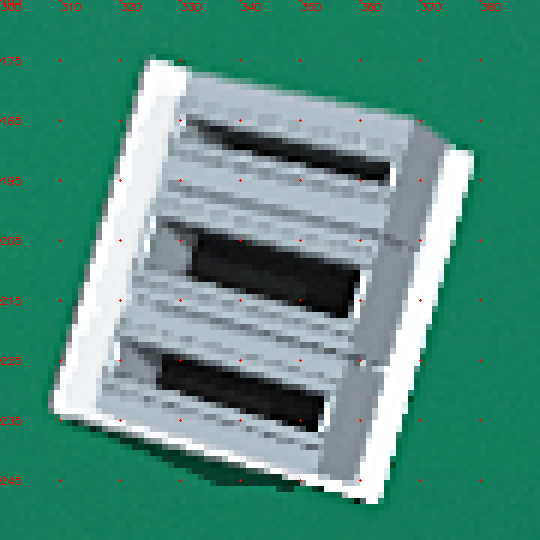

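View pics/c_rack_scene.png

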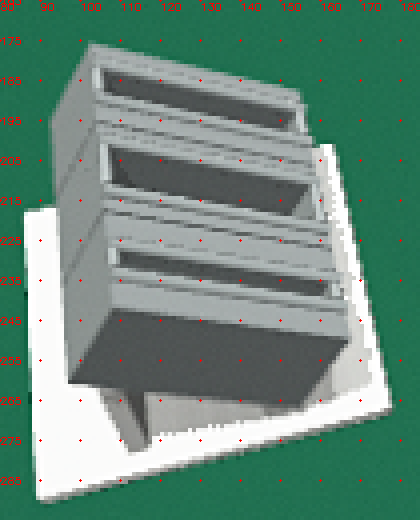

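View pics/c_mod_top.png

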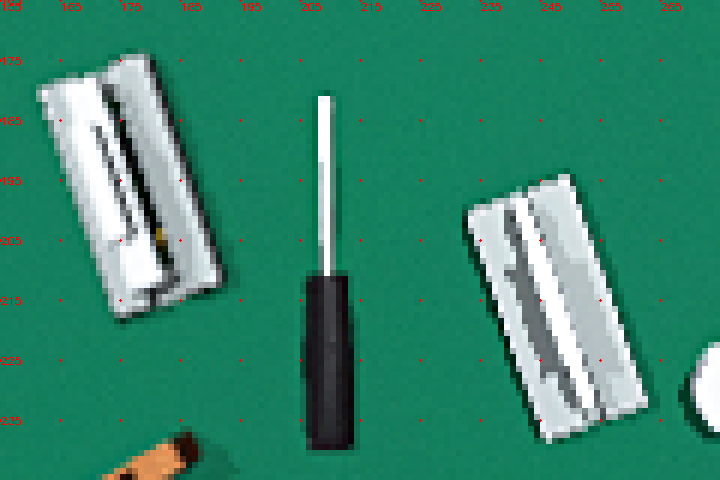

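View pics/c_mod_scene.png

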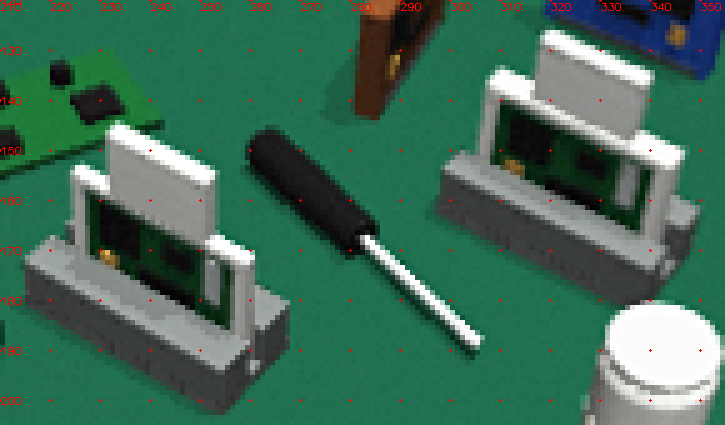

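```bash
cat > geo.py <<'E'
import numpy as np,pickle,cv2
from scipy.optimize import least_squares
C={n:pickle.load(open(f'a_{n}.pkl','rb')) for n in('scene','top')}
def proj(n,P):
    d=C[n];E=np.array(d['extrinsics']);P=np.atleast_2d(P)
    c=(P-E[:3,3])@E[:3,:3]; u=c[:,0]/-c[:,2]; v=-c[:,1]/-c[:,2]
    r=u*u+v*v; f=1+d['k1']*r; K=np.array(d['K'])
    return np.c_[K[0,0]*u*f+K[0,2],K[1,1]*v*f+K[1,2]]
def T2(x,y,a,P):
    P=np.atleast_2d(P).astype(float); c,s=np.cos(a),np.sin(a)
    return np.c_[x+c*P[:,0]-s*P[:,1],y+s*P[:,0]+c*P[:,1],P[:,2]]
t=np.radians(35)
SX=np.array([np.cos(t),0,np.sin(t)]);SZ=np.array([-np.sin(t),0,np.cos(t)])
def slotpts(dx,P):  # P in central-slot frame -> rack frame
    P=np.atleast_2d(P); return np.array([dx,0,.06])+P[:,[0]]*SX+P[:,[1]]*[0,1,0]+P[:,[2]]*SZ
E
cat > fit.py <<'E'
from geo import *
m=1e-3
base=[('top',(325.0,175.1),(-95,100,0)),('top',(378.7,190.3),(95,100,10)),('top',(362.8,248.5),(95,-100,10)),('top',(308.2,233.3),(-95,-100,0)),
('scene',(90,289.3),(95,100,0)),('scene',(178.2,267),(-95,100,0)),('scene',(162.5,201.2),(-95,-100,10)),('scene',(86.2,217.5),(95,-100,10))]
blk=[('scene',(108,242.5),(63,92,55)),('scene',(167,250.5),(-63,92,55)),('scene',(103,175.5),(63,-92,55)),('scene',(155,188),(-63,-92,55))]
blk+=[('top',(369,184.5),(63,92,55)),('top',(353,244),(63,-92,55))]
def res(p,full=False):
    x,y,a,dx=p;o=[]
    for n,uv,P in base: o.append(proj(n,T2(x,y,a,np.array(P)*m))[0]-uv)
    for n,uv,P in blk: o.append(proj(n,T2(x,y,a,slotpts(dx,np.array(P)*m)))[0]-uv)
    return np.array(o) if full else np.ravel(o)
f=least_squares(res,[.53,-.2,-1.8,0],loss='soft_l1')
print('rack',f.x); print(res(f.x,True).round(1).tolist())
R=f.x
st={'thin':[('top',(232.8,200.8)),('top',(250,194.5)),('top',(262.8,232.5)),('top',(245.8,238.3)),('scene',(215,171.6)),('scene',(255,196)),('scene',(267.6,180.4))],
'thick':[('top',(161.3,180.3)),('top',(180,174.2)),('top',(191.5,212)),('top',(174.7,218)),('scene',(298,157)),('scene',(340,176)),('scene',(349.6,161.6))]}
# image-top TL: far-left ; model x axis ~ toward +x(up)
cor={0:(65,30),1:(65,-30),2:(-65,-30),3:(-65,30)}
# scene: left = -x,-y ; near=+x,-y ; right=+x,+y
idx=[0,1,2,3,2,1,0]
grip={'thin':[(233.6,144.4),(253.4,155.6)],'thick':[(320,126.4),(340.4,136)]}
S={}
for k in st:
    def rs(p,full=False):
        o=[proj(n,T2(*p,np.array([*cor[i],35])*m))[0]-uv for (n,uv),i in zip(st[k],idx)]
        return np.array(o) if full else np.ravel(o)
    f=least_squares(rs,[.55,.1,.3],loss='soft_l1'); S[k]=f.x
    print(k,'stand',f.x); print(rs(f.x,True).round(1).tolist())
    x,y,a=f.x
    print('grip top edge near pred', proj('scene',T2(x,y,a,np.array([[-30,-5,125],[30,-5,125]])*m)).round(1).tolist(),'picked',grip[k])
pickle.dump((R,S),open('fit.pkl','wb'))
# overlays
def box(lo,hi):
    a=[(lo[0],hi[0]),(lo[1],hi[1]),(lo[2],hi[2])]
    V=[(x,y,z) for x in a[0] for y in a[1] for z in a[2]]
    return [(p,q) for i,p in enumerate(V) for q in V[i+1:] if sum(u!=v for u,v in zip(p,q))==1]
segs=[]
for p,q in box((-95,-100,0),(95,100,10)): segs.append((T2(*R[:3],np.array([p,q])*m),(0,0,255)))
# slots : order by y: +62 narrow,0 wide,-62 middle
for yy,w in((62,11),(0,27),(-62,19)):
    for z in(0,55):
        L=[(-57,yy-w/2,z),(57,yy-w/2,z),(57,yy+w/2,z),(-57,yy+w/2,z)]
        if z==0: continue
        for i in range(4): segs.append((T2(*R[:3],slotpts(R[3],np.array([L[i],L[(i+1)%4]])*m)),(255,0,255)))
        L=[(-63,yy-30,z),(63,yy-30,z),(63,yy+30,z),(-63,yy+30,z)]
        for i in range(4): segs.append((T2(*R[:3],slotpts(R[3],np.array([L[i],L[(i+1)%4]])*m)),(255,200,0)))
for k,th in(('thin',8),('thick',16)):
    for p,q in box((-65,-30,0),(65,30,35)): segs.append((T2(*S[k],np.array([p,q])*m),(0,0,255)))
    for p,q in box((-30,-5,85),(30,5,125))+box((-55,-th/2,35),(55,th/2,85)): segs.append((T2(*S[k],np.array([p,q])*m),(255,0,255)))
for n,name,(x0,y0,w,h) in(('top','rt',(300,165,90,90)),('scene','rs',(80,165,105,130)),('top','mt',(155,165,120,80)),('scene','ms',(210,120,145,85))):
    im=cv2.cvtColor(C[n]['pixels'],cv2.COLOR_RGB2BGR)[y0:y0+h,x0:x0+w]; s=min(800//w,600//h)
    im=cv2.resize(im,None,fx=s,fy=s,interpolation=cv2.INTER_NEAREST)
    for P,c in segs:
        u=(proj(n,P)-[x0,y0])*s
        cv2.line(im,tuple(int(v) for v in u[0]),tuple(int(v) for v in u[1]),c,1)
    cv2.imwrite(f'pics/o_{name}.png',im)
E
python3 fit.py
```

```text
rack [ 5.26763307e-01 -2.19812940e-01 -1.84479335e+00  3.75852183e-05]
[[-1.0, -0.8], [0.0, 0.1], [-0.3, 0.1], [-0.9, -0.9], [-0.3, 2.0], [-0.2, 1.7], [0.3, -1.0], [-0.9, 0.0], [-0.6, -0.9], [0.3, -0.9], [-0.9, -0.2], [-0.5, -0.5], [-0.4, -0.3], [-1.1, -0.4]]
thin stand [0.50965079 0.09586282 0.344109  ]
[[-0.7, -1.3], [-0.2, -1.1], [0.3, -0.5], [-0.5, -0.2], [-1.5, -0.2], [-1.4, -2.0], [0.0, -0.3]]
grip top edge near pred [[229.0, 145.5], [248.7, 155.7]] picked [(233.6, 144.4), (253.4, 155.6)]
thick stand [0.57194215 0.32312711 0.34784207]
[[0.2, -1.2], [-0.9, -1.2], [0.7, -0.6], [-0.2, -0.5], [-0.9, -3.7], [-0.7, -2.3], [0.0, -0.4]]
grip top edge near pred [[317.2, 127.7], [338.0, 136.8]] picked [(320, 126.4), (340.4, 136)]
```

```bash
sed -i 's/+K\[0,2\]/+K[0,2]+.5/; s/+K\[1,2\]\]/+K[1,2]+.5]/' geo.py; python3 fit.py
```

```text
rack [ 5.26397086e-01 -2.19801406e-01 -1.84483813e+00  2.24393988e-04]
[[-0.5, -0.2], [0.5, 0.8], [0.2, 0.7], [-0.4, -0.2], [0.1, 2.4], [0.2, 2.1], [0.8, -0.6], [-0.5, 0.4], [-0.2, -0.5], [0.6, -0.5], [-0.5, 0.2], [-0.1, -0.1], [0.2, 0.4], [-0.5, 0.2]]
thin stand [0.50961777 0.09668095 0.34259488]
[[-0.5, -0.8], [0.1, -0.6], [0.5, -0.0], [-0.3, 0.3], [-0.7, 0.1], [-0.6, -1.7], [0.8, 0.1]]
grip top edge near pred [[229.8, 145.8], [249.5, 156.0]] picked [(233.6, 144.4), (253.4, 155.6)]
thick stand [0.5717978  0.32359679 0.3473705 ]
[[0.6, -0.7], [-0.5, -0.7], [1.0, -0.1], [0.1, 0.0], [-0.3, -3.3], [-0.1, -1.9], [0.6, 0.0]]
grip top edge near pred [[317.8, 128.1], [338.6, 137.2]] picked [(320, 126.4), (340.4, 136)]
```

View pics/o_rt.png

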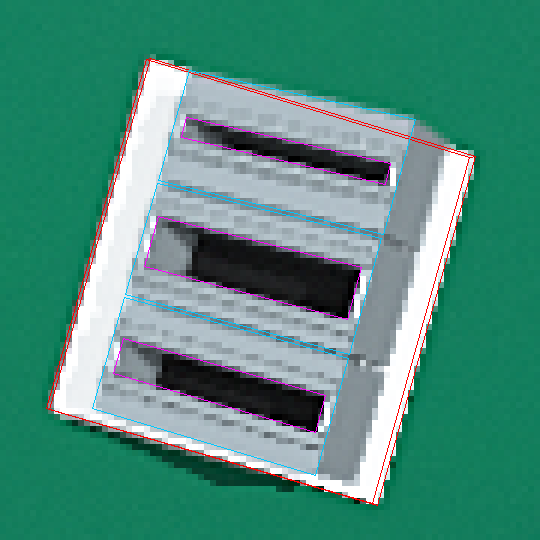

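View pics/o_rs.png

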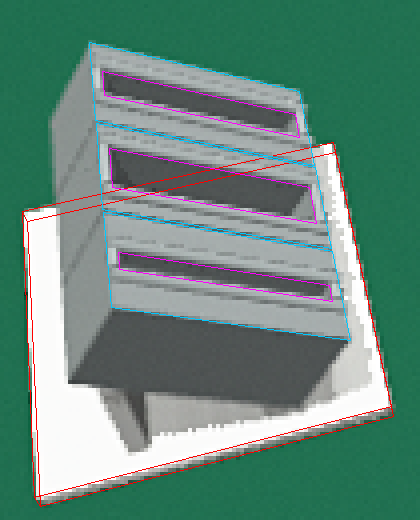

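View pics/o_mt.png

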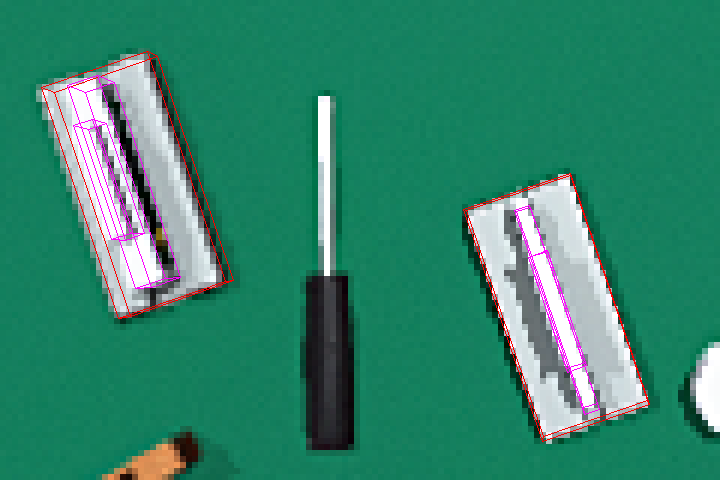

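View pics/o_ms.png

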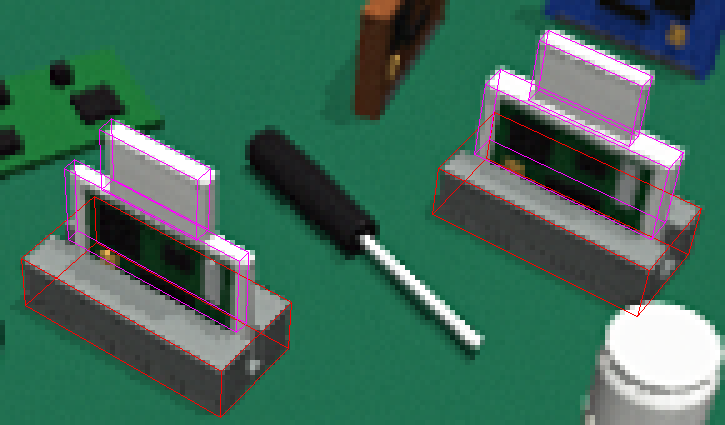

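```bash
cat > plan.py <<'E'
from h import *
from geo import T2,slotpts,SX,SZ
import json
from scipy.spatial.transform import Rotation as Rn
def toR(q): return Rn.from_quat([q[1],q[2],q[3],q[0]])
def RfromYZ(y,z):
    y=np.array(y,float);z=np.array(z,float);x=np.cross(y,z);return Rn.from_matrix(np.c_[x,y,z])
Rk,St=pickle.load(open('fit.pkl','rb'))
GO=.0187
def state(): 
    s=manip.get_state();return s,np.array(s['ee_pos']),toR(s['tcp_rot'])
def rows(p1,R1,grip,n=None,p0=None,R0=None,vmax=.04,wmax=.12):
    s,p,R=state(); p=p if p0 is None else p0; R=R if R0 is None else R0
    rv=(R.inv()*R1).as_rotvec(); d=np.array(p1)-p
    if n is None: n=max(1,int(np.ceil(max(np.linalg.norm(d)/vmax,np.linalg.norm(rv)/wmax))))
    tw=[round(float(v),3)+0 for v in rv/n]; out=[]
    for i in range(n):
        tgt=p+ (np.array(p1)-p)/(n-i)
        o=np.round(R.inv().apply(tgt-p)*100,2)+0
        out.append({"offset":o.tolist(),"twist":tw,"grip":grip}); p=p+R.apply(o/100); R=R*Rn.from_rotvec(tw)
    for i in range(0,n,5): print(json.dumps(out[i:i+5]).replace(' ',''))
    print('end',p.round(4),'rot err',(R.inv()*R1).magnitude().round(4)); return p,R
def grasp(k,z):
    x,y,a=St[k]; yd=a-np.pi/2
    return np.array([x,y,z]),RfromYZ([np.cos(yd),np.sin(yd),0],[0,0,-1])
YS={'thin':.062,'thick':-.062}
def slotR():
    y=T2(0,0,Rk[2],[0,1,0])[0]; z=T2(0,0,Rk[2],-SZ)[0]
    return RfromYZ(y,z)
def slotpos(k,h):  # point h along slot z from the floor
    return T2(*Rk[:3],slotpts(Rk[3],[0,YS[k],h]))[0]
def rep():
    s,p,R=state(); print('t',round(s['t'],2),'p',p.round(4),'q',np.round(s['joint_positions'],3),'F',np.round(s['ft_force'],1),'M',np.round(s['ft_torque'],2),'w',round(s['grip_width'],4))
E
python3 - <<'E'
from plan import *
rep()
p,R=grasp('thin',.20); print(p,R.as_matrix().round(3)); rows(p,R,100)
print(slotpos('thin',0),slotpos('thick',0),slotR().as_matrix().round(3))
# wrist check
for k in('thin','thick'):
  for h in(.08,.16):
    T=slotR(); wc=slotpos(k,h)-T.as_matrix()[:,2]*.25; j1=np.arctan2(wc[1],wc[0])
    for al in(1.7,2.05,2.3):
        W=(Rn.from_euler('Z',j1)*Rn.from_euler('Y',al)).inv()*T
        e=W.as_euler('ZYZ'); print(k,h,al,'wc',wc.round(3),'j1',round(j1,2),'j4,5,6',e.round(2)[0:2],round(e[2]+np.pi/2,2))
E
```

```text
t 1.3 p [0.2689 0.5642 0.2102] q [ 1.02   0.491  1.559 -0.     1.092 -0.106] F [-0.4 -0.6  0.3] M [0.02 0.04 0.01] w 0.0853
[0.50961777 0.09668095 0.2       ] [[ 0.942  0.336  0.   ]
 [ 0.336 -0.942  0.   ]
 [ 0.     0.    -1.   ]]
[{"offset":[-2.09,-1.59,0.05],"twist":[0.0,0.0,0.118],"grip":100},{"offset":[-2.27,-1.34,0.05],"twist":[0.0,0.0,0.118],"grip":100},{"offset":[-2.41,-1.06,0.05],"twist":[0.0,0.0,0.118],"grip":100},{"offset":[-2.51,-0.77,0.05],"twist":[0.0,0.0,0.118],"grip":100},{"offset":[-2.59,-0.47,0.05],"twist":[0.0,0.0,0.118],"grip":100}]
[{"offset":[-2.62,-0.16,0.05],"twist":[0.0,0.0,0.118],"grip":100},{"offset":[-2.62,0.15,0.05],"twist":[0.0,0.0,0.118],"grip":100},{"offset":[-2.59,0.46,0.05],"twist":[0.0,0.0,0.118],"grip":100},{"offset":[-2.52,0.76,0.05],"twist":[0.0,0.0,0.118],"grip":100},{"offset":[-2.41,1.05,0.05],"twist":[0.0,0.0,0.118],"grip":100}]
[{"offset":[-2.27,1.33,0.05],"twist":[0.0,0.0,0.118],"grip":100},{"offset":[-2.1,1.59,0.05],"twist":[0.0,0.0,0.118],"grip":100},{"offset":[-1.89,1.82,0.05],"twist":[0.0,0.0,0.118],"grip":100},{"offset":[-1.67,2.03,0.05],"twist":[0.0,0.0,0.118],"grip":100},{"offset":[-1.42,2.21,0.05],"twist":[0.0,0.0,0.118],"grip":100}]
[{"offset":[-1.15,2.37,0.05],"twist":[0.0,0.0,0.118],"grip":100},{"offset":[-0.86,2.48,0.06],"twist":[0.0,0.0,0.118],"grip":100},{"offset":[-0.56,2.57,0.05],"twist":[0.0,0.0,0.118],"grip":100},{"offset":[-0.25,2.62,0.06],"twist":[0.0,0.0,0.118],"grip":100},{"offset":[0.06,2.63,0.05],"twist":[0.0,0.0,0.118],"grip":100}]Traceback (most recent call last):
  File "<stdin>", line 3, in <module>
  File "plan.py", line 22, in rows
    print('end',p.round(4),'rot err',(R.inv()*R1).magnitude().round(4)); return p,R
                                     ^^^^^^^^^^^^^^^^^^^^^^^^^^^^^^
AttributeError: 'float' object has no attribute 'round'
```

```bash
sed -i "s/(R.inv()\*R1).magnitude().round(4)/round(float((R.inv()*R1).magnitude()),4)/" plan.py; python3 - <<'E'
from plan import *
print(slotpos('thin',0),slotpos('thick',0),slotR().as_matrix().round(3))
for k in('thin','thick'):
  for h in(.08,.16):
    T=slotR(); wc=slotpos(k,h)-T.as_matrix()[:,2]*.25; j1=np.arctan2(wc[1],wc[0])
    for al in(1.7,2.05,2.3):
        W=(Rn.from_euler('Z',j1)*Rn.from_euler('Y',al)).inv()*T
        e=W.as_euler('ZYZ'); print(k,h,al,'wc',wc.round(3),'j1',round(j1,2),'j4,5,6',e.round(2)[0:2],round(e[2]+np.pi/2,2))
E
```

```text
[ 0.58602283 -0.23679615  0.06      ] [ 0.46664989 -0.2032387   0.06      ] [[ 0.222  0.963 -0.155]
 [ 0.789 -0.271 -0.552]
 [-0.574  0.    -0.819]]
thin 0.08 1.7 wc [ 0.637 -0.055  0.33 ] j1 -0.09 j4,5,6 [-0.6   1.57] 3.37
thin 0.08 2.05 wc [ 0.637 -0.055  0.33 ] j1 -0.09 j4,5,6 [-0.63  1.28] 3.57
thin 0.08 2.3 wc [ 0.637 -0.055  0.33 ] j1 -0.09 j4,5,6 [-0.69  1.09] 3.74
thin 0.16 1.7 wc [ 0.65  -0.01   0.396] j1 -0.02 j4,5,6 [-0.59  1.61] 3.43
thin 0.16 2.05 wc [ 0.65  -0.01   0.396] j1 -0.02 j4,5,6 [-0.61  1.32] 3.62
thin 0.16 2.3 wc [ 0.65  -0.01   0.396] j1 -0.02 j4,5,6 [-0.66  1.12] 3.78
thick 0.08 1.7 wc [ 0.518 -0.021  0.33 ] j1 -0.04 j4,5,6 [-0.59  1.6 ] 3.41
thick 0.08 2.05 wc [ 0.518 -0.021  0.33 ] j1 -0.04 j4,5,6 [-0.62  1.31] 3.61
thick 0.08 2.3 wc [ 0.518 -0.021  0.33 ] j1 -0.04 j4,5,6 [-0.67  1.11] 3.77
thick 0.16 1.7 wc [0.53  0.023 0.396] j1 0.04 j4,5,6 [-0.58  1.64] 3.48
thick 0.16 2.05 wc [0.53  0.023 0.396] j1 0.04 j4,5,6 [-0.59  1.35] 3.67
thick 0.16 2.3 wc [0.53  0.023 0.396] j1 0.04 j4,5,6 [-0.64  1.15] 3.82
```

Emit:
step_arm --steps '[{"offset":[-2.1,-1.6,0],"twist":[0,0,0.118],"grip":100},{"offset":[-2.3,-1.3,0],"twist":[0,0,0.118],"grip":100},{"offset":[-2.4,-1.1,0],"twist":[0,0,0.118],"grip":100},{"offset":[-2.5,-0.8,0],"twist":[0,0,0.118],"grip":100},{"offset":[-2.6,-0.5,0],"twist":[0,0,0.118],"grip":100}]'

```text
t: 1.72
ee_pos: [0.3291, 0.4455, 0.2103]
tcp_rot: [0.0, 0.497, 0.868, 0.0]
ft_force: [0.3, -0.0, -0.6]
grip_width: 0.0851
```

Emit:
step_arm --steps '[{"offset":[-2.6,-0.2,0],"twist":[0,0,0.118],"grip":100},{"offset":[-2.6,0.2,0],"twist":[0,0,0.118],"grip":100},{"offset":[-2.6,0.5,0],"twist":[0,0,0.118],"grip":100},{"offset":[-2.5,0.8,0],"twist":[0,0,0.118],"grip":100},{"offset":[-2.4,1.1,0],"twist":[0,0,0.118],"grip":100}]'

```text
t: 2.13
ee_pos: [0.3905, 0.3294, 0.2104]
tcp_rot: [0.0, 0.728, 0.686, 0.0]
ft_force: [0.5, 0.3, -1.0]
grip_width: 0.0854
```

Emit:
step_arm --steps '[{"offset":[-2.3,1.3,0],"twist":[0,0,0.118],"grip":100},{"offset":[-2.1,1.6,0],"twist":[0,0,0.118],"grip":100},{"offset":[-1.9,1.8,0],"twist":[0,0,0.118],"grip":100},{"offset":[-1.7,2.0,0],"twist":[0,0,0.118],"grip":100},{"offset":[-1.4,2.2,0],"twist":[0,0,0.118],"grip":100}]'

```text
t: 2.55
ee_pos: [0.4498, 0.2122, 0.2104]
tcp_rot: [0.0, 0.896, 0.444, 0.0]
ft_force: [0.0, -0.2, 0.7]
grip_width: 0.0857
```

Emit:
step_arm --steps '[{"offset":[-1.2,2.4,0],"twist":[0,0,0.118],"grip":100},{"offset":[-0.9,2.5,0],"twist":[0,0,0.118],"grip":100},{"offset":[-0.6,2.6,0],"twist":[0,0,0.118],"grip":100},{"offset":[-0.3,2.6,0],"twist":[0,0,0.118],"grip":100},{"offset":[0.1,2.6,0],"twist":[0,0,0.118],"grip":100}]'

```text
t: 2.97
ee_pos: [0.5095, 0.0941, 0.2104]
tcp_rot: [-0.0, 0.986, 0.165, 0.0]
ft_force: [0.3, 0.9, -1.0]
grip_width: 0.0854
```

```bash
python3 - <<'E'
from plan import *
rep(); p,R=grasp('thin',.20); rows(p,R,60); 
E
```

```text
t 2.97 p [0.5095 0.0941 0.2104] q [0.055 0.339 1.818 0.    0.984 1.295] F [ 0.3  0.9 -1. ] M [-0.02 -0.02 -0.07] w 0.0854
[{"offset":[0.09,-0.24,1.04],"twist":[0.0,0.0,-0.012],"grip":60}]
end [0.5096 0.0966 0.2   ] rot err 0.0004
```

Emit:
step_arm --steps '[{"offset":[0.1,-0.25,3.0],"twist":[0,0,-0.012],"grip":60},{"offset":[0,0,3.0],"twist":[0,0,0],"grip":60},{"offset":[0,0,3.0],"twist":[0,0,0],"grip":60},{"offset":[0,0,3.0],"twist":[0,0,0],"grip":60}]'

```text
t: 3.3
ee_pos: [0.5093, 0.0979, 0.0892]
tcp_rot: [0.0, 0.985, 0.173, 0.001]
ft_force: [-0.0, 0.8, 0.3]
grip_width: 0.0513
```

```bash
python3 - <<'E'
from plan import *
rep(); shot('scene','b'); shot('top','b')
import crop; crop.crop('b','scene',190,100,145,110,'b_s'); crop.crop('b','top',185,155,130,97,'b_t')
E
```

```text
t 3.3 p [0.5093 0.0979 0.0892] q [0.062 0.508 1.942 0.    0.691 1.285] F [-0.   0.8  0.3] M [ 0.05 -0.    0.02] w 0.0513
```

View pics/b_s.png

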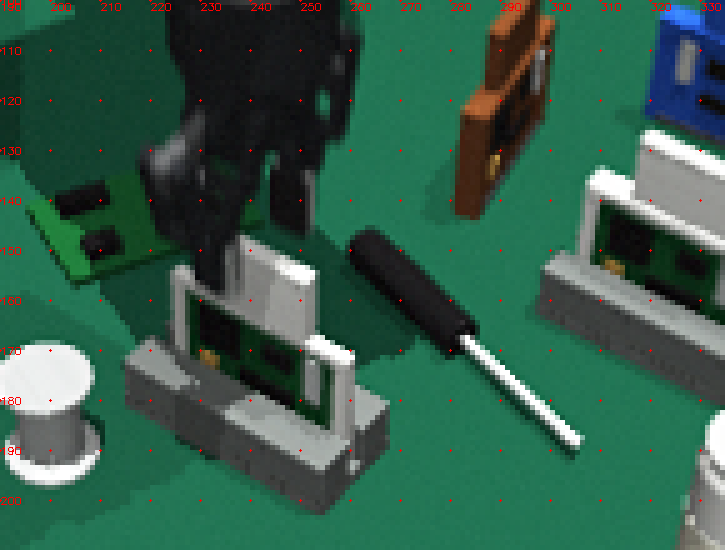

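Emit:
step_arm --steps '[{"offset":[0,0,0],"twist":[0,0,0],"grip":40},{"offset":[0,0,0],"twist":[0,0,0],"grip":20},{"offset":[0,0,0],"twist":[0,0,0],"grip":0},{"offset":[0,0,0],"twist":[0,0,0],"grip":0},{"offset":[0,0,0],"twist":[0,0,0],"grip":0}]'

```text
t: 3.82
ee_pos: [0.5101, 0.0982, 0.0921]
tcp_rot: [0.0, 0.985, 0.174, 0.002]
ft_force: [-0.9, -1.1, 7.1]
grip_width: 0.0084
```

Emit:
step_arm --steps '[{"offset":[0,0,0],"twist":[0,0,0],"grip":0},{"offset":[0,0,0],"twist":[0,0,0],"grip":0}]'

```text
t: 3.98
ee_pos: [0.5101, 0.0981, 0.0921]
tcp_rot: [0.0, 0.985, 0.174, 0.002]
ft_force: [-1.7, -1.6, 7.1]
grip_width: 0.0084
```

```bash
python3 - <<'E'
from plan import *
rep(); print(state()[2].as_matrix().round(4))
E
```

```text
t 3.98 p [0.5101 0.0981 0.0921] q [ 0.063  0.503  1.94  -0.     0.695  1.285] F [-1.7 -1.6  7.1] M [-0.17  0.12  0.07] w 0.0084
[[ 9.397e-01  3.420e-01  3.400e-03]
 [ 3.420e-01 -9.397e-01  2.000e-04]
 [ 3.300e-03  1.000e-03 -1.000e+00]]
```

Emit:
step_arm --steps '[{"offset":[0,0,-1],"twist":[0,0,0],"grip":0},{"offset":[0,0,-2],"twist":[0,0,0],"grip":0},{"offset":[0,0,-3],"twist":[0,0,0],"grip":0},{"offset":[0,0,-3],"twist":[0,0,0],"grip":0},{"offset":[0,0,-3],"twist":[0,0,0],"grip":0}]'

```text
t: 4.4
ee_pos: [0.5089, 0.0981, 0.213]
tcp_rot: [-0.0, 0.985, 0.174, 0.0]
ft_force: [0.2, -0.6, -1.5]
grip_width: 0.008
```

Emit:
step_arm --steps '[{"offset":[0,0,0],"twist":[0,0,0],"grip":0}]'

```text
t: 4.48
ee_pos: [0.5111, 0.0983, 0.2168]
tcp_rot: [0.0, 0.985, 0.174, 0.005]
ft_force: [0.1, -0.7, -1.9]
grip_width: 0.0079
```

```bash
python3 - <<'E'
from plan import *
rep(); shot('scene','c'); shot('top','c')
import crop; crop.crop('c','scene',190,70,145,110,'c_s'); crop.crop('c','top',185,155,130,97,'c_t')
E
```

```text
t 4.48 p [0.5111 0.0983 0.2168] q [0.063 0.332 1.81  0.    0.99  1.285] F [ 0.1 -0.7 -1.9] M [-0.    0.02 -0.02] w 0.0079
```

View pics/c_s.png

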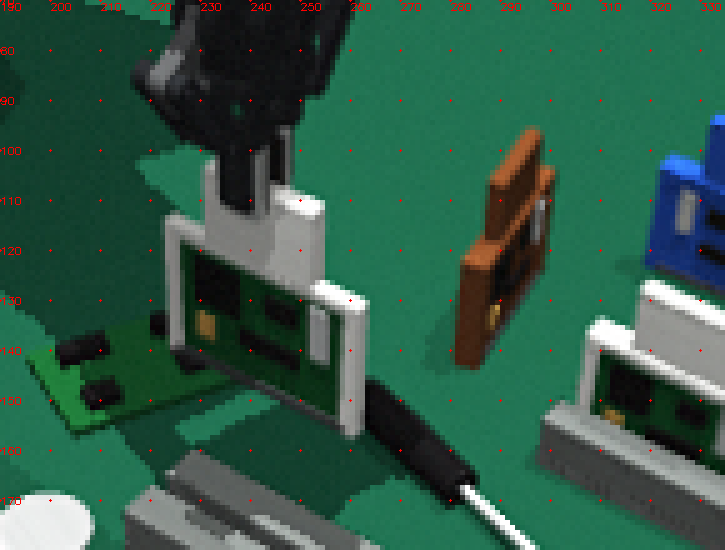

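View pics/c_t.png

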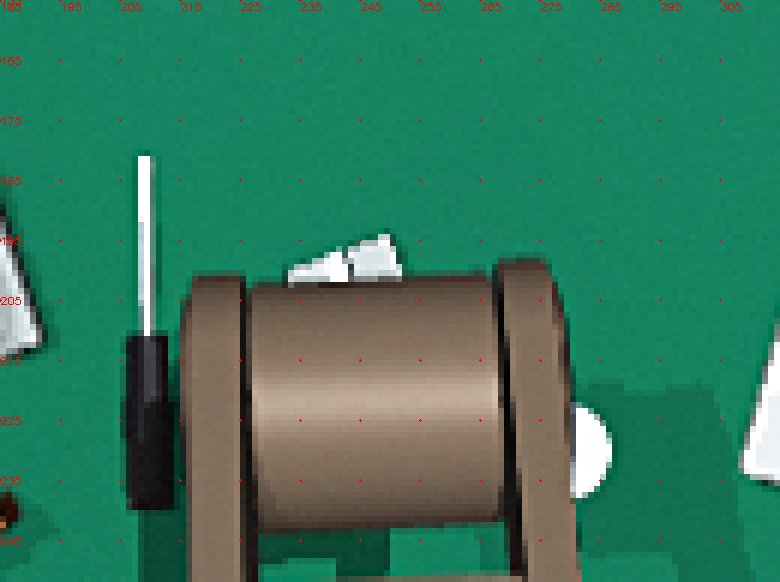

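```bash
cat > hand.py <<'E'
from plan import *
import geo
from scipy.optimize import least_squares
def modpose(q,p,R): # q: dx, dy, dz(of module origin below TCP along tool z), tilt about y, yaw about z
    Rm=R*Rn.from_euler('y',q[3])*Rn.from_euler('x',np.pi)  # module frame: x=tool x, y=-tool y, z=-tool z
    return p+R.apply([q[0],q[1],q[2]]),Rm
def fitmod(pts,p,R,dy=0):
    def f(v,full=False):
        o,Rm=modpose([v[0],v[1] if len(v)>3 else dy,v[-2],v[-1]],p,R)
        r=np.array([geo.proj(n,o+Rm.apply(np.array(P)*1e-3))[0]-uv for n,uv,P in pts]); return r if full else r.ravel()
    s=least_squares(f,[0,.0,.08,0],loss='soft_l1'); return s.x,f(s.x,True)
E
cat > fc.py <<'E'
from hand import *
s,p,R=state()
S='scene'
pts=[(S,(260,157.4),(55,-4,0)),(S,(224.4,139),(-55,-4,0)),(S,(224,113.4),(-55,-4,75)),(S,(258.6,130.4),(55,-4,75)),(S,(252,113),(30,-5,115)),(S,(252,126.6),(30,-5,75))]
x,r=fitmod(pts,p,R); print(x.round(4),r.round(1).tolist())
E
python3 fc.py
```

```text
[-0.0085 -0.0174  0.0927  0.0102] [[0.2, -1.4], [0.2, -0.5], [-1.0, 0.4], [2.3, 0.7], [-0.3, -0.3], [-0.3, 0.6]]
```

```bash
cat >> hand.py <<'E'
def box(lo,hi):
    a=[(lo[0],hi[0]),(lo[1],hi[1]),(lo[2],hi[2])]
    V=[(x,y,z) for x in a[0] for y in a[1] for z in a[2]]
    return [(p,q) for i,p in enumerate(V) for q in V[i+1:] if sum(u!=v for u,v in zip(p,q))==1]
def overlay(tag,n,x0,y0,w,h,q,p,R,th,out,rack=False,s=None):
    d=pickle.load(open(f'{tag}_{n}.pkl','rb'))
    im=cv2.cvtColor(d['pixels'],cv2.COLOR_RGB2BGR)[y0:y0+h,x0:x0+w]; s=s or min(800//w,600//h)
    im=cv2.resize(im,None,fx=s,fy=s,interpolation=cv2.INTER_NEAREST)
    o,Rm=modpose(q,p,R); segs=[]
    for a,b in box((-55,-th/2,0),(55,th/2,75))+box((-30,-5,75),(30,5,115)): segs.append((o+Rm.apply(np.array([a,b])*1e-3),(255,0,255)))
    if rack:
      for yy,w_ in((62,11),(0,27),(-62,19)):
        L=[(-57,yy-w_/2,55),(57,yy-w_/2,55),(57,yy+w_/2,55),(-57,yy+w_/2,55)]
        for i in range(4): segs.append((T2(*Rk[:3],slotpts(Rk[3],np.array([L[i],L[(i+1)%4]])*1e-3)),(0,255,255)))
    for P,c in segs:
        u=(geo.proj(n,P)-[x0,y0])*s
        cv2.line(im,tuple(int(v) for v in u[0]),tuple(int(v) for v in u[1]),c,1)
    cv2.imwrite(f'pics/{out}.png',im)
E
cat > fc2.py <<'E'
from hand import *
s,p,R=state()
S='scene'
pts=[(S,(260,157.4),(55,-4,0)),(S,(224.4,139),(-55,-4,0)),(S,(224,113.4),(-55,-4,75)),(S,(252,113),(30,-5,115)),(S,(252,126.6),(30,-5,75))]
def f(v,full=False):
    o,Rm=modpose([v[0],0,v[1],v[2]],p,R)
    r=np.array([geo.proj(n,o+Rm.apply(np.array(P)*1e-3))[0]-uv for n,uv,P in pts]); return r if full else r.ravel()
r=least_squares(f,[0,.08,0],loss='soft_l1'); print(r.x,f(r.x,True).round(1).tolist())
overlay('c','scene',210,90,65,75,[r.x[0],0,r.x[1],r.x[2]],p,R,8,'oc1')
overlay('c','scene',210,90,65,75,[0,0,.084,0],p,R,8,'oc2')
E
python3 fc2.py
```

```text
[0.00497086 0.07600152 0.00301529] [[0.8, -0.2], [-0.4, -0.2], [-1.4, 0.1], [0.3, -0.4], [0.1, 1.0]]
```

View pics/oc1.png

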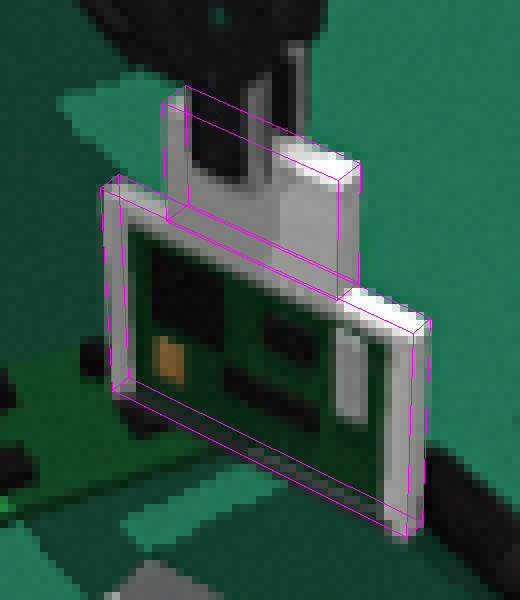

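View pics/oc2.png

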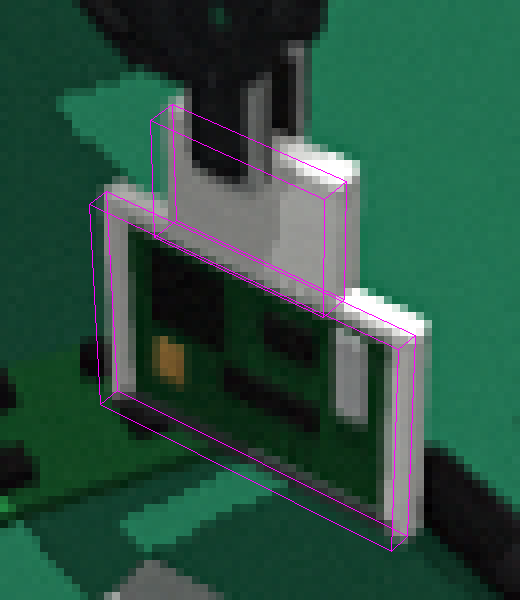

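```bash
python3 - <<'E'
from hand import *
for i in range(6):
    rep(); 
    if i<5: shot('scene','d')
E
```

```text
t 4.58 p [0.5094 0.0982 0.2121] q [0.063 0.337 1.816 0.    0.985 1.285] F [ 0.5 -0.1 -2.7] M [-0.04  0.02  0.01] w 0.008
t 4.63 p [0.5089 0.0981 0.2107] q [0.063 0.339 1.817 0.    0.984 1.285] F [-0.6  0.5 -2.1] M [-0.06  0.   -0.02] w 0.0079
t 4.68 p [0.5087 0.0981 0.2099] q [0.063 0.34  1.818 0.    0.984 1.285] F [ 0.2  0.3 -1.7] M [0.02 0.01 0.04] w 0.0084
t 4.73 p [0.5086 0.0981 0.2095] q [0.063 0.341 1.818 0.    0.984 1.285] F [-0.2 -0.2 -0.7] M [ 0.   -0.01  0.08] w 0.0082
t 4.78 p [0.5087 0.098  0.2093] q [0.063 0.341 1.818 0.    0.984 1.285] F [ 0.1  0.9 -1.1] M [-0.01  0.01  0.01] w 0.0086
t 4.83 p [0.5088 0.098  0.2093] q [0.063 0.342 1.818 0.    0.984 1.285] F [-0.8 -0.6 -1.6] M [0.01 0.   0.  ] w 0.0082
```

```bash
python3 - <<'E'
from hand import *
s,p,R=state()
overlay('d','scene',210,90,65,75,[0,0,.082,0],p,R,8,'od1')
E
```

```text
(no output)
```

View pics/od1.png

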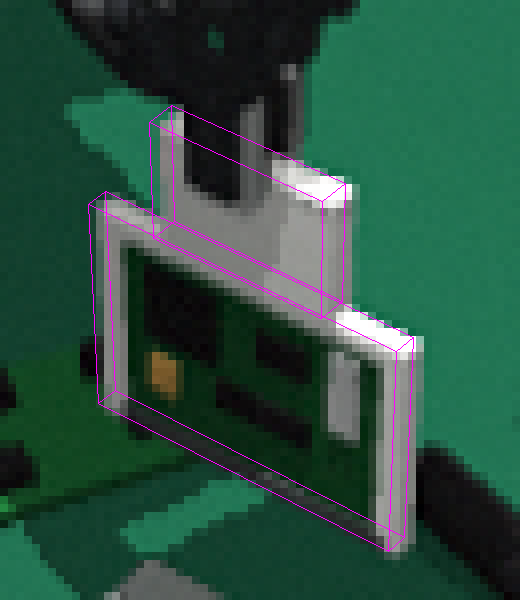

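```bash
python3 - <<'E'
from hand import *
s,p,R=state()
T=slotR(); g=slotpos('thin',.082+.11); print(g)
a=p+np.array([0,0,.07])
p1,R1=rows(a,R,0)
rows(g,T,0,p0=p1,R0=R1,wmax=.11)
E
```

```text
[ 0.61582582 -0.13077886  0.21727719]
[{"offset":[-0.01,0.0,-3.5],"twist":[0.0,0.0,0.0],"grip":0},{"offset":[0.0,0.0,-3.5],"twist":[0.0,0.0,0.0],"grip":0}]
end [0.5088 0.098  0.2793] rot err 0.0
[{"offset":[0.2,2.29,0.56],"twist":[-0.026,-0.051,-0.083],"grip":0},{"offset":[0.04,2.28,0.62],"twist":[-0.026,-0.051,-0.083],"grip":0},{"offset":[-0.11,2.26,0.68],"twist":[-0.026,-0.051,-0.083],"grip":0},{"offset":[-0.26,2.23,0.74],"twist":[-0.026,-0.051,-0.083],"grip":0},{"offset":[-0.4,2.18,0.82],"twist":[-0.026,-0.051,-0.083],"grip":0}]
[{"offset":[-0.54,2.12,0.9],"twist":[-0.026,-0.051,-0.083],"grip":0},{"offset":[-0.67,2.05,0.98],"twist":[-0.026,-0.051,-0.083],"grip":0},{"offset":[-0.78,1.96,1.07],"twist":[-0.026,-0.051,-0.083],"grip":0},{"offset":[-0.88,1.86,1.16],"twist":[-0.026,-0.051,-0.083],"grip":0},{"offset":[-0.97,1.75,1.26],"twist":[-0.026,-0.051,-0.083],"grip":0}]
[{"offset":[-1.03,1.64,1.35],"twist":[-0.026,-0.051,-0.083],"grip":0}]
end [ 0.6159 -0.1307  0.2173] rot err 0.0061
```

Emit:
step_arm --steps '[{"offset":[0,0,-3.5],"twist":[0,0,0],"grip":0},{"offset":[0,0,-3.5],"twist":[0,0,0],"grip":0}]'

```text
t: 5.0
ee_pos: [0.5083, 0.098, 0.279]
tcp_rot: [-0.0, 0.985, 0.173, -0.003]
ft_force: [0.3, -0.3, -0.4]
grip_width: 0.008
```

Emit:
step_arm --steps '[{"offset":[0.2,2.3,0.55],"twist":[-0.026,-0.051,-0.083],"grip":0},{"offset":[0,2.3,0.6],"twist":[-0.026,-0.051,-0.083],"grip":0},{"offset":[-0.1,2.25,0.7],"twist":[-0.026,-0.051,-0.083],"grip":0},{"offset":[-0.25,2.25,0.75],"twist":[-0.026,-0.051,-0.083],"grip":0},{"offset":[-0.4,2.2,0.8],"twist":[-0.026,-0.051,-0.083],"grip":0}]'

```text
t: 5.42
ee_pos: [0.5584, -0.0075, 0.2512]
tcp_rot: [0.086, 0.917, 0.372, -0.115]
ft_force: [-0.6, -0.1, -0.8]
grip_width: 0.0082
```

Emit:
step_arm --steps '[{"offset":[-0.55,2.1,0.9],"twist":[-0.026,-0.051,-0.083],"grip":0},{"offset":[-0.7,2.05,1.0],"twist":[-0.026,-0.051,-0.083],"grip":0},{"offset":[-0.8,2.0,1.05],"twist":[-0.026,-0.051,-0.083],"grip":0},{"offset":[-0.9,1.85,1.15],"twist":[-0.026,-0.051,-0.083],"grip":0},{"offset":[-1.0,1.75,1.25],"twist":[-0.026,-0.051,-0.083],"grip":0}]'

```text
t: 5.83
ee_pos: [0.6067, -0.1122, 0.2235]
tcp_rot: [0.165, 0.792, 0.545, -0.221]
ft_force: [-0.2, 0.1, -0.8]
grip_width: 0.0079
```

```bash
python3 - <<'E'
from hand import *
rep()
T=slotR(); g=slotpos('thin',.082+.08); rows(g,T,0,wmax=.11)
E
```

```text
t 5.83 p [ 0.6067 -0.1122  0.2235] q [-0.06   0.56   1.515 -0.563  1.279  0.529] F [-0.2  0.1 -0.8] M [ 0.34 -0.1  -0.03] w 0.0079
[{"offset":[-0.51,0.79,2.15],"twist":[-0.015,-0.026,-0.041],"grip":0},{"offset":[-0.48,0.74,2.17],"twist":[-0.015,-0.026,-0.041],"grip":0}]
end [ 0.6111 -0.1473  0.1927] rot err 0.0007
```

Emit:
step_arm --steps '[{"offset":[-0.5,0.8,2.0],"twist":[-0.015,-0.026,-0.041],"grip":0},{"offset":[-0.5,0.75,2.0],"twist":[-0.015,-0.026,-0.041],"grip":0},{"offset":[0,0,0],"twist":[0,0,0],"grip":0},{"offset":[0,0,0],"twist":[0,0,0],"grip":0},{"offset":[0,0,0],"twist":[0,0,0],"grip":0}]'

```text
t: 6.25
ee_pos: [0.6114, -0.1444, 0.197]
tcp_rot: [0.182, 0.762, 0.574, -0.238]
ft_force: [0.5, -0.8, -0.6]
grip_width: 0.0083
```

```bash
python3 - <<'E'
from hand import *
s,p,R=state()
rep()
T=slotR(); g=slotpos('thin',.082+.08); rows(g,T,0,wmax=.11)
shot('scene','e'); shot('top','e'); rep()
overlay('e','scene',85,140,110,120,[0,0,.082,0],p,R,8,'oe_s',True)
overlay('e','top',300,160,100,90,[0,0,.082,0],p,R,8,'oe_t',True)
E
```

```text
t 6.25 p [ 0.6114 -0.1444  0.197 ] q [-0.089  0.594  1.549 -0.645  1.205  0.492] F [ 0.5 -0.8 -0.6] M [ 0.4  -0.12 -0.  ] w 0.0083
[{"offset":[0.01,0.06,0.52],"twist":[0.001,-0.003,-0.006],"grip":0}]
end [ 0.6112 -0.1473  0.1927] rot err 0.0007
t 6.35 p [ 0.6117 -0.1443  0.1977] q [-0.089  0.593  1.549 -0.645  1.205  0.492] F [ 0.   0.5 -1.4] M [ 0.42 -0.12  0.03] w 0.0081
```

View pics/oe_s.png

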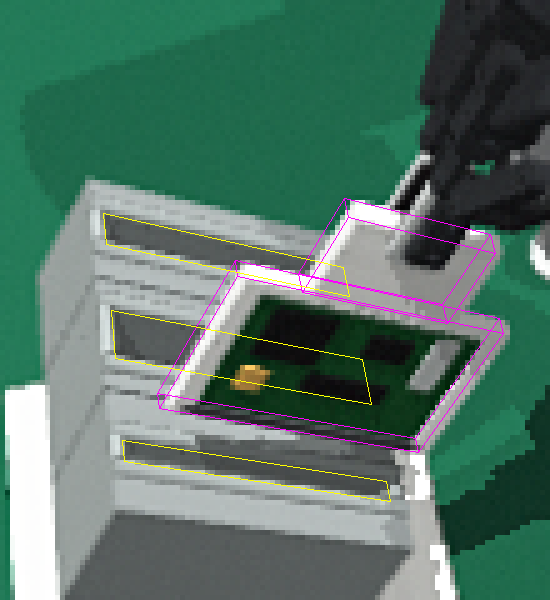

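View pics/oe_t.png

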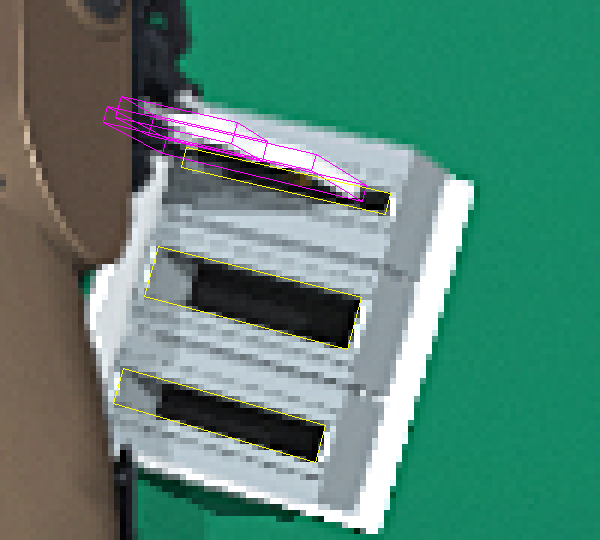

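```bash
python3 - <<'E'
from hand import *
s,p,R=state()
overlay('e','scene',112,178,80,55,[0,0,.082,0],p,R,8,'oe_s2',True,s=10)
overlay('e','top',315,170,55,35,[0,0,.082,0],p,R,8,'oe_t2',True,s=14)
E
```

```text
(no output)
```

View pics/oe_s2.png

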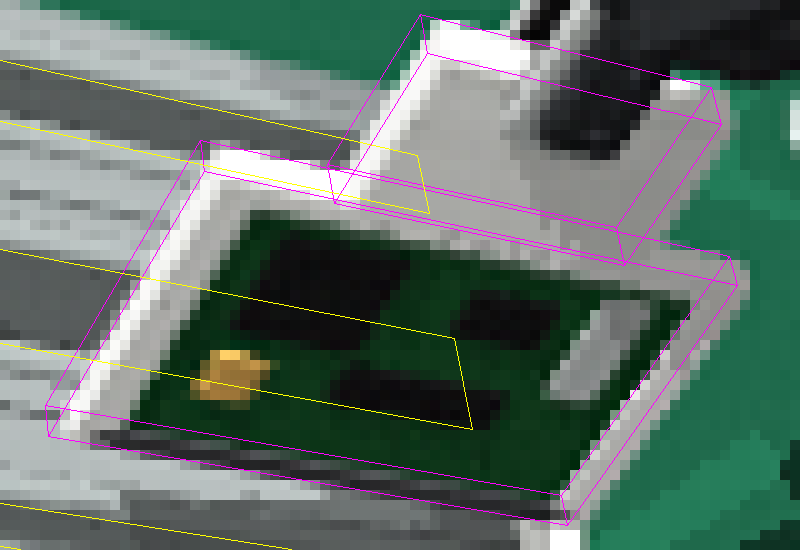

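View pics/oe_t2.png

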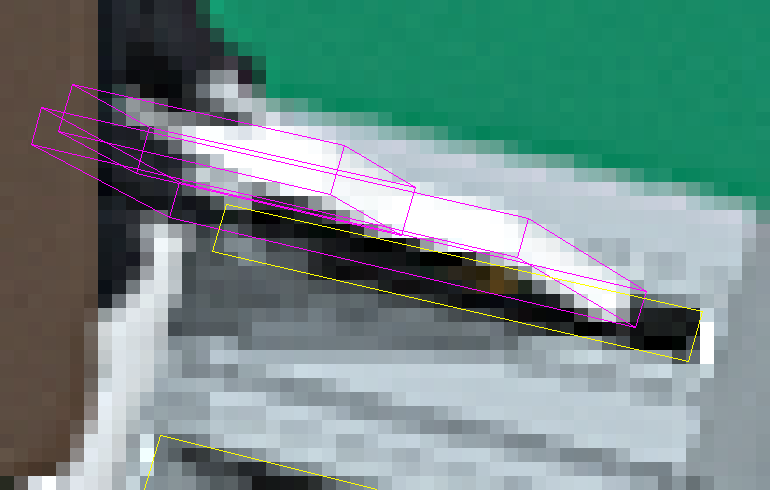

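Emit:
step_arm --steps '[{"offset":[-0.2,0.05,1.0],"twist":[0.001,-0.003,-0.006],"grip":0},{"offset":[0,0,1.2],"twist":[0,0,0],"grip":0},{"offset":[0,0,0],"twist":[0,0,0],"grip":0},{"offset":[0,0,0],"twist":[0,0,0],"grip":0}]'

```text
t: 6.68
ee_pos: [0.6074, -0.1592, 0.1792]
tcp_rot: [0.181, 0.76, 0.576, -0.24]
ft_force: [0.1, 0.3, -0.9]
grip_width: 0.0078
```

```bash
cat >> hand.py <<'E'
def ins(k,dx,dz=.082):
    s,p,R=state(); T=slotR()
    d=T.inv().apply(p-slotpos(k,0)); print('tool-frame offset of module from slot: x %.1f y %.1f mm, h %.1f mm'%((d[0]+dx)*1e3,d[1]*1e3,(-d[2]-dz)*1e3),'rot err',(T.inv()*R).as_rotvec().round(4),'F tool',T.inv().apply(s['ft_force']).round(1)); rep()
E
python3 - <<'E'
from hand import *
ins('thin',.002)
shot('scene','f'); shot('top','f'); s,p,R=state()
overlay('f','scene',105,180,80,60,[.002,0,.082,0],p,R,8,'of_s2',True,s=10)
overlay('f','top',315,170,55,35,[.002,0,.082,0],p,R,8,'of_t2',True,s=14)
E
```

```text
tool-frame offset of module from slot: x -0.4 y -0.4 mm, h 61.8 mm rot err [ 0.0016 -0.0005 -0.0009] F tool [0.8 0.  0.5]
t 6.68 p [ 0.6074 -0.1592  0.1792] q [-0.112  0.61   1.574 -0.664  1.165  0.497] F [ 0.1  0.3 -0.9] M [ 0.4  -0.04  0.02] w 0.0078
```

View pics/of_s2.png

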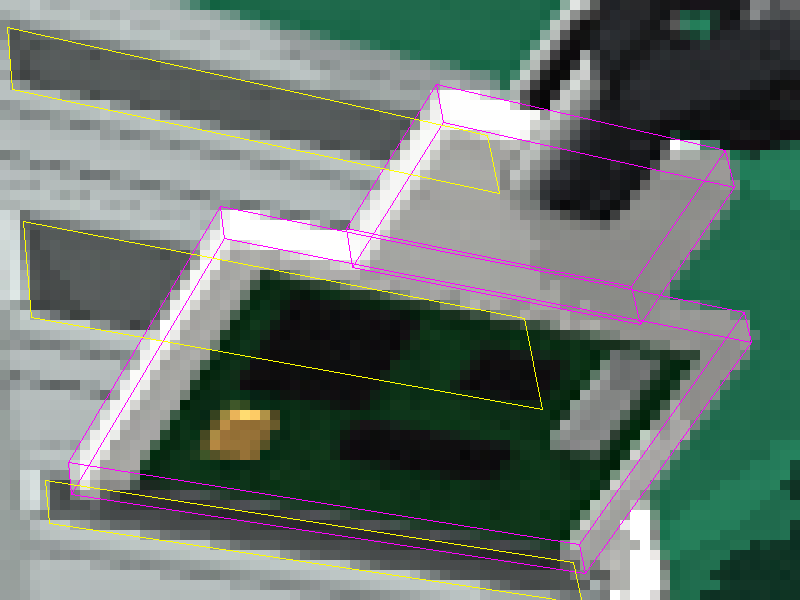

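View pics/of_t2.png

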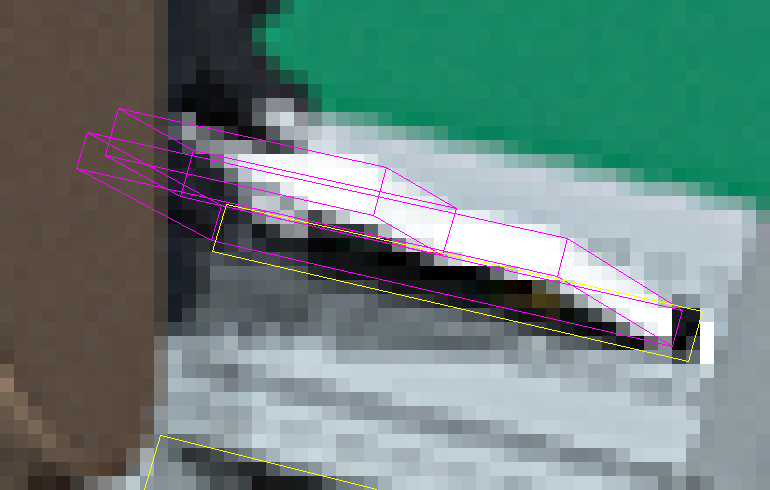

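Emit:
step_arm --steps '[{"offset":[0,0,0.7],"twist":[0,0,0],"grip":0},{"offset":[0,0,0.7],"twist":[0,0,0],"grip":0},{"offset":[0,0,0],"twist":[0,0,0],"grip":0}]'

```text
t: 7.03
ee_pos: [0.6051, -0.167, 0.1672]
tcp_rot: [0.181, 0.76, 0.576, -0.241]
ft_force: [-0.7, 0.4, -0.8]
grip_width: 0.0079
```

```bash
python3 - <<'E'
from hand import *
ins('thin',.002)
E
```

```text
tool-frame offset of module from slot: x -0.2 y -0.5 mm, h 47.3 mm rot err [ 0.0016 -0.0006 -0.0014] F tool [ 0.6 -0.8  0.5]
t 7.03 p [ 0.6051 -0.167   0.1672] q [-0.124  0.621  1.59  -0.675  1.138  0.506] F [-0.7  0.4 -0.8] M [ 0.38 -0.1   0.02] w 0.0079
```

Free entry at 47 mm, no contact force. Continue.

Emit:
step_arm --steps '[{"offset":[0,0,0.8],"twist":[0,0,0],"grip":0},{"offset":[0,0,0.8],"twist":[0,0,0],"grip":0},{"offset":[0,0,0.8],"twist":[0,0,0],"grip":0},{"offset":[0,0,0],"twist":[0,0,0],"grip":0}]'

```text
t: 7.37
ee_pos: [0.6012, -0.1805, 0.1472]
tcp_rot: [0.181, 0.76, 0.576, -0.241]
ft_force: [-0.6, -1.0, -1.3]
grip_width: 0.0082
```

```bash
python3 - <<'E'
from hand import *
ins('thin',.002)
E
```

```text
tool-frame offset of module from slot: x -0.3 y -0.7 mm, h 22.8 mm rot err [ 0.0023 -0.0007 -0.0014] F tool [-0.2 -0.3  1.7]
t 7.37 p [ 0.6012 -0.1805  0.1472] q [-0.146  0.641  1.615 -0.696  1.093  0.523] F [-0.6 -1.  -1.3] M [ 0.35 -0.09 -0.03] w 0.0082
```

Emit:
step_arm --steps '[{"offset":[0,0,0.8],"twist":[0,0,0],"grip":0},{"offset":[0,0,0.7],"twist":[0,0,0],"grip":0},{"offset":[0,0,0.5],"twist":[0,0,0],"grip":0},{"offset":[0,0,0.3],"twist":[0,0,0],"grip":0},{"offset":[0,0,0],"twist":[0,0,0],"grip":0}]'

```text
t: 7.78
ee_pos: [0.5981, -0.1928, 0.1293]
tcp_rot: [0.181, 0.76, 0.576, -0.24]
ft_force: [-1.3, 0.5, -0.5]
grip_width: 0.008
```

```bash
python3 - <<'E'
from hand import *
ins('thin',.002)
E
```

```text
tool-frame offset of module from slot: x -0.4 y -0.2 mm, h 1.0 mm rot err [ 0.0009 -0.0005 -0.001 ] F tool [ 0.4 -1.3  0.3]
t 7.78 p [ 0.5981 -0.1928  0.1293] q [-0.165  0.66   1.635 -0.716  1.053  0.539] F [-1.3  0.5 -0.5] M [ 0.42 -0.12  0.01] w 0.008
```

Emit:
step_arm --steps '[{"offset":[0,0,0.2],"twist":[0,0,0],"grip":0},{"offset":[0,0,0.2],"twist":[0,0,0],"grip":0},{"offset":[0,0,0],"twist":[0,0,0],"grip":0}]'

```text
t: 8.03
ee_pos: [0.5994, -0.1938, 0.129]
tcp_rot: [0.183, 0.76, 0.576, -0.238]
ft_force: [1.7, 10.2, 15.1]
grip_width: 0.0083
```

```bash
python3 - <<'E'
from hand import *
ins('thin',.002)
E
```

```text
tool-frame offset of module from slot: x -0.7 y 1.2 mm, h 0.3 mm rot err [-0.0044  0.      0.0007] F tool [ -0.3  -1.1 -18.3]
t 8.03 p [ 0.5994 -0.1938  0.129 ] q [-0.166  0.66   1.635 -0.72   1.047  0.542] F [ 1.7 10.2 15.1] M [ 0.42  0.34 -0.3 ] w 0.0083
```

Emit:
step_arm --steps '[{"offset":[0,0,0],"twist":[0,0,0],"grip":30},{"offset":[0,0,0],"twist":[0,0,0],"grip":60},{"offset":[0,0,0],"twist":[0,0,0],"grip":60},{"offset":[0,0,0],"twist":[0,0,0],"grip":60}]'

```text
t: 8.37
ee_pos: [0.5978, -0.1948, 0.1266]
tcp_rot: [0.182, 0.76, 0.576, -0.24]
ft_force: [0.6, -0.3, 0.9]
grip_width: 0.0513
```

```bash
python3 - <<'E'
from hand import *
ins('thin',.002)
E
```

```text
tool-frame offset of module from slot: x -0.4 y -0.0 mm, h -2.4 mm rot err [ 0.0001 -0.0005 -0.0009] F tool [-0.6  0.7 -0.6]
t 8.37 p [ 0.5978 -0.1948  0.1266] q [-0.168  0.663  1.638 -0.72   1.046  0.542] F [ 0.6 -0.3  0.9] M [ 0.26 -0.06 -0.01] w 0.0513
```

Back out along the slot, then plan to the thick module.

Emit:
step_arm --steps '[{"offset":[0,0,-1.5],"twist":[0,0,0],"grip":60},{"offset":[0,0,-3],"twist":[0,0,0],"grip":60},{"offset":[0,0,-4],"twist":[0,0,0],"grip":60},{"offset":[0,0,-4],"twist":[0,0,0],"grip":60}]'

```text
t: 8.7
ee_pos: [0.6169, -0.1251, 0.2296]
tcp_rot: [0.181, 0.76, 0.576, -0.241]
ft_force: [0.2, -0.4, 0.3]
grip_width: 0.0515
```

```bash
python3 - <<'E'
from hand import *
rep()
d=shot('scene','g'); shot('top','g')
import crop; crop.crop('g','scene',80,140,120,120,'g_s'); 
overlay('g','scene',80,160,110,100,[0,0,0.0,0],slotpos('thin',0),slotR(),8,'og_s',True)
p,R=grasp('thick',.22); rows(p,R,60,wmax=.11)
E
```

```text
t 8.7 p [ 0.6169 -0.1251  0.2296] q [-0.058  0.571  1.498 -0.623  1.285  0.462] F [ 0.2 -0.4  0.3] M [ 0.26 -0.09  0.07] w 0.0515
[{"offset":[2.92,-1.38,-1.91],"twist":[0.025,0.047,0.077],"grip":60},{"offset":[2.88,-1.65,-1.73],"twist":[0.025,0.047,0.077],"grip":60},{"offset":[2.82,-1.91,-1.55],"twist":[0.025,0.047,0.077],"grip":60},{"offset":[2.74,-2.16,-1.37],"twist":[0.025,0.047,0.077],"grip":60},{"offset":[2.62,-2.4,-1.19],"twist":[0.025,0.047,0.077],"grip":60}]
[{"offset":[2.48,-2.63,-1.01],"twist":[0.025,0.047,0.077],"grip":60},{"offset":[2.31,-2.83,-0.82],"twist":[0.025,0.047,0.077],"grip":60},{"offset":[2.12,-3.02,-0.65],"twist":[0.025,0.047,0.077],"grip":60},{"offset":[1.91,-3.19,-0.47],"twist":[0.025,0.047,0.077],"grip":60},{"offset":[1.67,-3.34,-0.31],"twist":[0.025,0.047,0.077],"grip":60}]
[{"offset":[1.43,-3.46,-0.15],"twist":[0.025,0.047,0.077],"grip":60},{"offset":[1.15,-3.57,0.0],"twist":[0.025,0.047,0.077],"grip":60}]
end [0.5718 0.3236 0.22  ] rot err 0.0075
```

View pics/og_s.png

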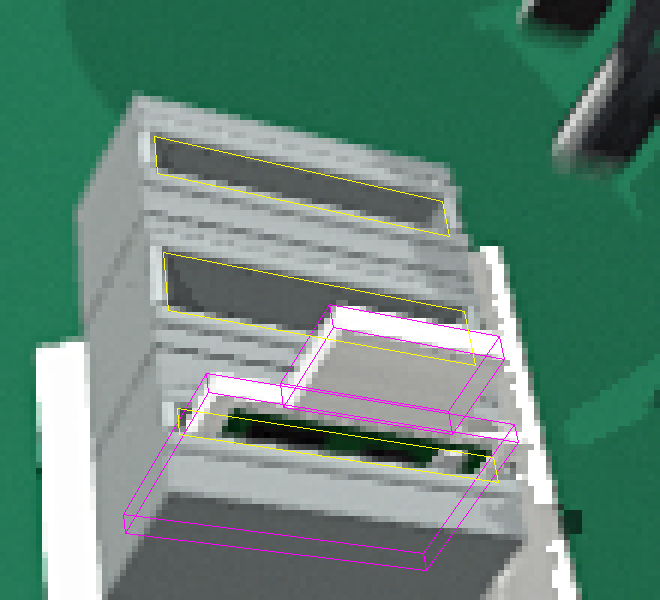

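Emit:
step_arm --steps '[{"offset":[2.9,-1.4,-1.9],"twist":[0.025,0.047,0.077],"grip":60},{"offset":[2.9,-1.65,-1.7],"twist":[0.025,0.047,0.077],"grip":60},{"offset":[2.8,-1.9,-1.55],"twist":[0.025,0.047,0.077],"grip":60},{"offset":[2.75,-2.15,-1.4],"twist":[0.025,0.047,0.077],"grip":60},{"offset":[2.6,-2.4,-1.2],"twist":[0.025,0.047,0.077],"grip":60}]'

```text
t: 9.22
ee_pos: [0.5973, 0.0616, 0.223]
tcp_rot: [0.107, 0.889, 0.42, -0.146]
ft_force: [-0.1, 0.0, 0.8]
grip_width: 0.0515
```

Emit:
step_arm --steps '[{"offset":[2.5,-2.65,-1.0],"twist":[0.025,0.047,0.077],"grip":60},{"offset":[2.3,-2.85,-0.8],"twist":[0.025,0.047,0.077],"grip":60},{"offset":[2.1,-3.0,-0.65],"twist":[0.025,0.047,0.077],"grip":60},{"offset":[1.9,-3.2,-0.5],"twist":[0.025,0.047,0.077],"grip":60},{"offset":[1.65,-3.35,-0.3],"twist":[0.025,0.047,0.077],"grip":60}]'

```text
t: 9.63
ee_pos: [0.5772, 0.2478, 0.2174]
tcp_rot: [0.028, 0.969, 0.242, -0.044]
ft_force: [0.1, 0.7, -0.3]
grip_width: 0.0514
```

Emit:
step_arm --steps '[{"offset":[1.4,-3.45,-0.15],"twist":[0.025,0.047,0.077],"grip":60},{"offset":[1.15,-3.55,0],"twist":[0.025,0.047,0.077],"grip":60},{"offset":[0,0,0],"twist":[0,0,0],"grip":60},{"offset":[0,0,0],"twist":[0,0,0],"grip":60}]'

```text
t: 9.97
ee_pos: [0.5688, 0.3215, 0.2151]
tcp_rot: [-0.003, 0.985, 0.17, -0.003]
ft_force: [0.8, -0.6, 0.4]
grip_width: 0.0513
```

```bash
python3 - <<'E'
from hand import *
rep()
shot('scene','i'); shot('top','i')
p,R=grasp('thick',.20); rows(p,R,60)
import crop; crop.crop('i','top',80,110,160,120,'i_t'); crop.crop('i','scene',260,80,150,110,'i_s')
E
```

```text
t 9.97 p [0.5688 0.3215 0.2151] q [0.41  0.529 1.476 0.008 1.141 1.636] F [ 0.8 -0.6  0.4] M [ 0.02  0.02 -0.04] w 0.0513
[{"offset":[0.33,-0.26,1.53],"twist":[-0.007,0.004,-0.007],"grip":60}]
end [0.5717 0.3236 0.2   ] rot err 0.0006
```

View pics/i_s.png

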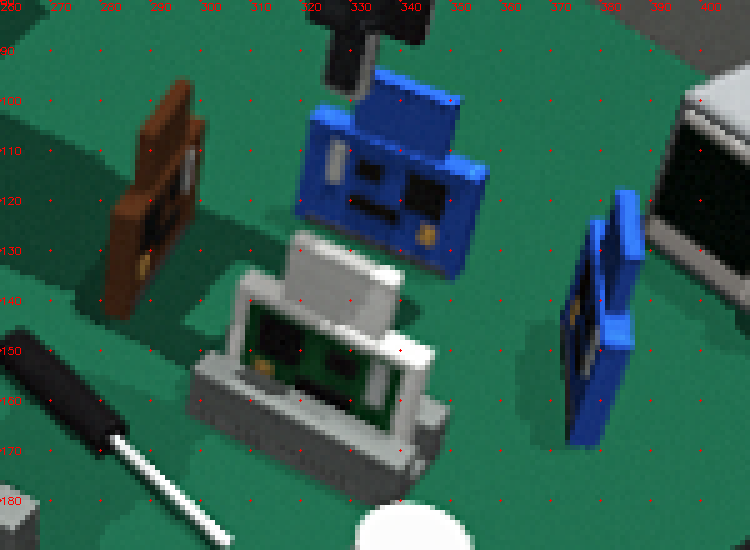

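Emit:
step_arm --steps '[{"offset":[0.3,-0.25,2.5],"twist":[-0.007,0.004,-0.007],"grip":60},{"offset":[0,0,2.5],"twist":[0,0,0],"grip":60},{"offset":[0,0,2.5],"twist":[0,0,0],"grip":60},{"offset":[0,0,2.5],"twist":[0,0,0],"grip":60},{"offset":[0,0,2.1],"twist":[0,0,0],"grip":60}]'

```text
t: 10.48
ee_pos: [0.5716, 0.3226, 0.0929]
tcp_rot: [0.0, 0.985, 0.172, -0.0]
ft_force: [0.6, -0.6, -0.8]
grip_width: 0.0517
```

Emit:
step_arm --steps '[{"offset":[0,0,0],"twist":[0,0,0],"grip":60},{"offset":[0,0,0],"twist":[0,0,0],"grip":60}]'

```text
t: 10.65
ee_pos: [0.5717, 0.3231, 0.0942]
tcp_rot: [0.0, 0.985, 0.172, -0.001]
ft_force: [-0.3, -0.6, 1.1]
grip_width: 0.0514
```

```bash
python3 - <<'E'
from hand import *
rep()
shot('scene','j')
p,R=grasp('thick',.091); rows(p,R,60)
import crop; crop.crop('j','scene',280,100,100,75,'j_s')
E
```

```text
t 10.65 p [0.5717 0.3231 0.0942] q [0.414 0.659 1.585 0.    0.899 1.638] F [-0.3 -0.6  1.1] M [ 0.03 -0.    0.01] w 0.0514
[{"offset":[-0.04,-0.02,0.45],"twist":[0.0,-0.001,-0.001],"grip":60}]
end [0.5718 0.3236 0.091 ] rot err 0.0001
```

View pics/j_s.png

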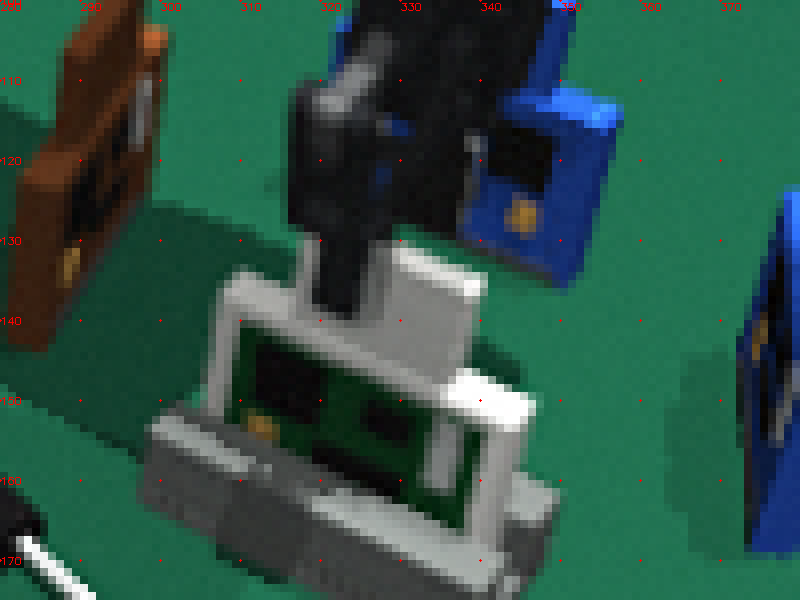

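Emit:
step_arm --steps '[{"offset":[0,0,0.1],"twist":[0,0,0],"grip":40},{"offset":[0,0,0],"twist":[0,0,0],"grip":20},{"offset":[0,0,0],"twist":[0,0,0],"grip":0},{"offset":[0,0,0],"twist":[0,0,0],"grip":0},{"offset":[0,0,0],"twist":[0,0,0],"grip":0}]'

```text
t: 11.12
ee_pos: [0.5717, 0.3246, 0.095]
tcp_rot: [-0.0, 0.985, 0.173, 0.001]
ft_force: [-0.9, 0.8, 6.7]
grip_width: 0.0077
```

Emit:
step_arm --steps '[{"offset":[0,0,0],"twist":[0,0,0],"grip":0},{"offset":[0,0,0],"twist":[0,0,0],"grip":0}]'

```text
t: 11.28
ee_pos: [0.5717, 0.3246, 0.095]
tcp_rot: [-0.0, 0.985, 0.173, 0.001]
ft_force: [-0.8, 0.0, 5.2]
grip_width: 0.0083
```

Emit:
step_arm --steps '[{"offset":[0,0,-1],"twist":[0,0,0],"grip":0},{"offset":[0,0,-2],"twist":[0,0,0],"grip":0},{"offset":[0,0,-3],"twist":[0,0,0],"grip":0},{"offset":[0,0,-3],"twist":[0,0,0],"grip":0},{"offset":[0,0,-3],"twist":[0,0,0],"grip":0}]'

```text
t: 11.7
ee_pos: [0.571, 0.3241, 0.2157]
tcp_rot: [-0.0, 0.985, 0.173, 0.0]
ft_force: [-0.8, -0.0, -1.7]
grip_width: 0.0079
```

Emit:
step_arm --steps '[{"offset":[0,0,-3],"twist":[0,0,0],"grip":0},{"offset":[0,0,-3],"twist":[0,0,0],"grip":0},{"offset":[0,0,0],"twist":[0,0,0],"grip":0}]'

```text
t: 11.95
ee_pos: [0.5726, 0.3249, 0.281]
tcp_rot: [-0.001, 0.985, 0.173, 0.005]
ft_force: [0.4, 0.6, -1.2]
grip_width: 0.0079
```

```bash
python3 - <<'E'
from hand import *
rep()
T=slotR(); g=slotpos('thick',.08+.11); print(g)
p1,R1=rows(g,T,0,wmax=.11)
E
```

```text
t 11.95 p [0.5726 0.3249 0.281 ] q [0.416 0.48  1.383 0.    1.268 1.639] F [ 0.4  0.6 -1.2] M [0.03 0.01 0.03] w 0.0079
[ 0.49614243 -0.09832575  0.21563889]
[{"offset":[-1.97,3.38,0.57],"twist":[-0.026,-0.052,-0.084],"grip":0},{"offset":[-2.21,3.19,0.77],"twist":[-0.026,-0.052,-0.084],"grip":0},{"offset":[-2.42,2.97,0.97],"twist":[-0.026,-0.052,-0.084],"grip":0},{"offset":[-2.61,2.73,1.17],"twist":[-0.026,-0.052,-0.084],"grip":0},{"offset":[-2.76,2.47,1.38],"twist":[-0.026,-0.052,-0.084],"grip":0}]
[{"offset":[-2.88,2.2,1.59],"twist":[-0.026,-0.052,-0.084],"grip":0},{"offset":[-2.97,1.91,1.79],"twist":[-0.026,-0.052,-0.084],"grip":0},{"offset":[-3.01,1.61,1.99],"twist":[-0.026,-0.052,-0.084],"grip":0},{"offset":[-3.03,1.3,2.19],"twist":[-0.026,-0.052,-0.084],"grip":0},{"offset":[-3.01,0.98,2.37],"twist":[-0.026,-0.052,-0.084],"grip":0}]
[{"offset":[-2.94,0.67,2.55],"twist":[-0.026,-0.052,-0.084],"grip":0}]
end [ 0.4962 -0.0983  0.2156] rot err 0.0037
```

Emit:
step_arm --steps '[{"offset":[-2.0,3.4,0.5],"twist":[-0.026,-0.052,-0.084],"grip":0},{"offset":[-2.2,3.2,0.7],"twist":[-0.026,-0.052,-0.084],"grip":0},{"offset":[-2.4,3.0,0.9],"twist":[-0.026,-0.052,-0.084],"grip":0},{"offset":[-2.6,2.7,1.1],"twist":[-0.026,-0.052,-0.084],"grip":0},{"offset":[-2.75,2.5,1.3],"twist":[-0.026,-0.052,-0.084],"grip":0}]'

```text
t: 12.37
ee_pos: [0.5363, 0.13, 0.2488]
tcp_rot: [0.086, 0.916, 0.374, -0.116]
ft_force: [0.7, 0.0, -1.5]
grip_width: 0.008
```

Emit:
step_arm --steps '[{"offset":[-2.9,2.2,1.5],"twist":[-0.026,-0.052,-0.084],"grip":0},{"offset":[-2.95,1.9,1.7],"twist":[-0.026,-0.052,-0.084],"grip":0},{"offset":[-3.0,1.6,1.9],"twist":[-0.026,-0.052,-0.084],"grip":0},{"offset":[-3.0,1.3,2.1],"twist":[-0.026,-0.052,-0.084],"grip":0},{"offset":[-3.0,1.0,2.3],"twist":[-0.026,-0.052,-0.084],"grip":0}]'

```text
t: 12.78
ee_pos: [0.5024, -0.0605, 0.2239]
tcp_rot: [0.166, 0.788, 0.548, -0.224]
ft_force: [0.7, -0.9, -1.3]
grip_width: 0.0081
```

Emit:
step_arm --steps '[{"offset":[-2.9,0.7,2.4],"twist":[-0.026,-0.052,-0.084],"grip":0},{"offset":[0,0,0],"twist":[0,0,0],"grip":0},{"offset":[0,0,0],"twist":[0,0,0],"grip":0},{"offset":[0,0,0],"twist":[0,0,0],"grip":0}]'

```text
t: 13.12
ee_pos: [0.4967, -0.096, 0.2193]
tcp_rot: [0.18, 0.759, 0.577, -0.243]
ft_force: [0.2, 1.1, -0.9]
grip_width: 0.0083
```

```bash
python3 - <<'E'
from hand import *
ins('thick',0,.085)
T=slotR(); g=slotpos('thick',.085+.085); rows(g,T,0,wmax=.11)
E
```

```text
tool-frame offset of module from slot: x -0.2 y -0.1 mm, h 109.4 mm rot err [ 0.0043 -0.0034 -0.005 ] F tool [ 1.5 -0.1  0.1]
t 13.12 p [ 0.4967 -0.096   0.2193] q [-0.017  0.425  1.807 -0.646  1.179  0.59 ] F [ 0.2  1.1 -0.9] M [ 0.47 -0.09  0.04] w 0.0083
[{"offset":[0.02,0.02,2.44],"twist":[-0.004,0.003,0.005],"grip":0}]
end [ 0.4931 -0.1094  0.1993] rot err 0.0005
```

Emit:
step_arm --steps '[{"offset":[0,0,2],"twist":[-0.004,0.003,0.005],"grip":0},{"offset":[0,0,2],"twist":[0,0,0],"grip":0},{"offset":[0,0,0],"twist":[0,0,0],"grip":0},{"offset":[0,0,0],"twist":[0,0,0],"grip":0},{"offset":[0,0,0],"twist":[0,0,0],"grip":0}]'

```text
t: 13.53
ee_pos: [0.491, -0.1177, 0.1871]
tcp_rot: [0.182, 0.76, 0.576, -0.24]
ft_force: [0.5, 0.3, -0.7]
grip_width: 0.0078
```

```bash
python3 - <<'E'
from hand import *
ins('thick',0,.085)
s,p,R=state()
shot('scene','k'); shot('top','k'); 
overlay('k','scene',95,140,80,60,[0,0,.085,0],p,R,16,'ok_s',True,s=10)
overlay('k','top',305,200,60,45,[0,0,.085,0],p,R,16,'ok_t',True,s=13)
E
```

```text
tool-frame offset of module from slot: x -0.1 y 0.3 mm, h 70.1 mm rot err [-0.0009 -0.001  -0.0014] F tool [0.8 0.4 0.3]
t 13.53 p [ 0.491  -0.1177  0.1871] q [-0.058  0.455  1.861 -0.687  1.087  0.625] F [ 0.5  0.3 -0.7] M [ 0.39 -0.13  0.01] w 0.0078
```

View pics/ok_s.png

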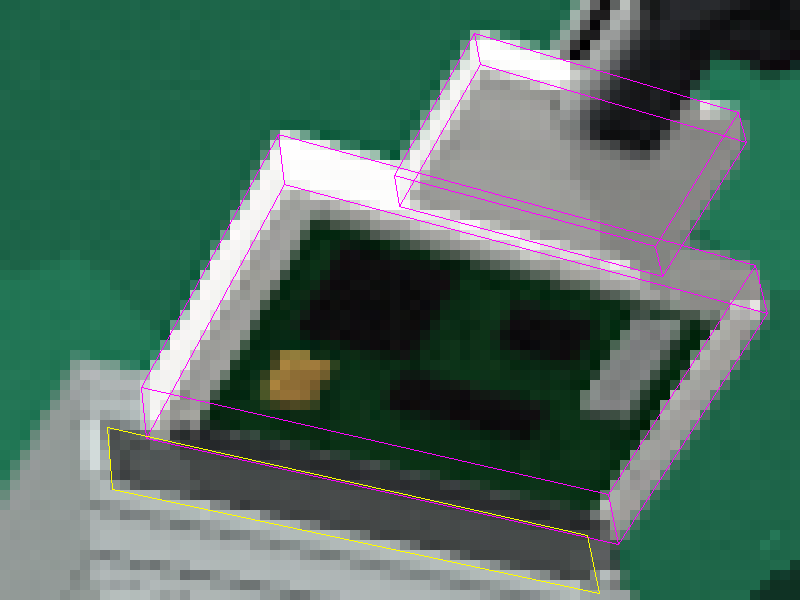

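View pics/ok_t.png

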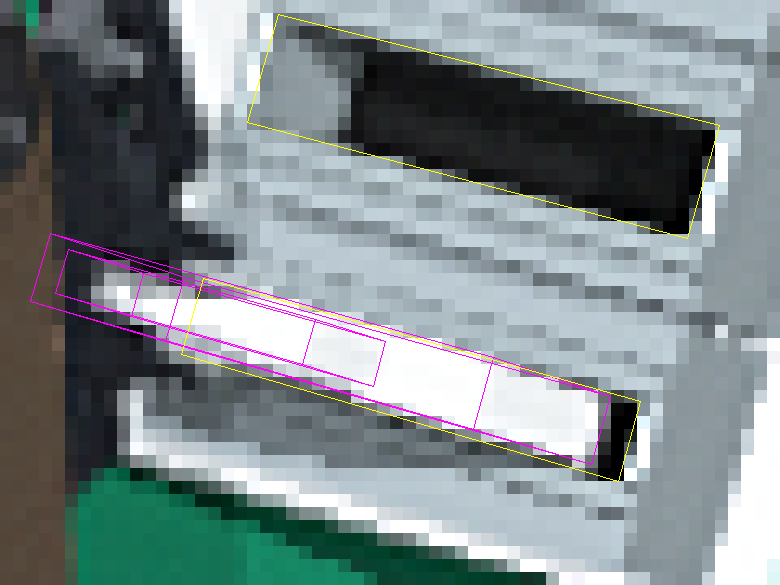

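Emit:
step_arm --steps '[{"offset":[0,0,0.8],"twist":[0,0,0],"grip":0},{"offset":[0,0,0.8],"twist":[0,0,0],"grip":0},{"offset":[0,0,0.8],"twist":[0,0,0],"grip":0},{"offset":[0,0,0],"twist":[0,0,0],"grip":0}]'

```text
t: 13.97
ee_pos: [0.4856, -0.1325, 0.1652]
tcp_rot: [0.181, 0.759, 0.576, -0.241]
ft_force: [-1.1, -0.3, -1.9]
grip_width: 0.0077
```

```bash
python3 - <<'E'
from hand import *
ins('thick',0,.085)
E
```

```text
tool-frame offset of module from slot: x -0.3 y -0.9 mm, h 43.2 mm rot err [ 0.0026 -0.0018 -0.0026] F tool [ 0.6 -1.   1.9]
t 13.97 p [ 0.4856 -0.1325  0.1652] q [-0.086  0.481  1.894 -0.717  1.033  0.648] F [-1.1 -0.3 -1.9] M [ 0.45 -0.14  0.02] w 0.0077
```

Entered without contact; continue.

Emit:
step_arm --steps '[{"offset":[0,0.05,0.9],"twist":[0,0,0],"grip":0},{"offset":[0,0,0.9],"twist":[0,0,0],"grip":0},{"offset":[0,0,0.9],"twist":[0,0,0],"grip":0},{"offset":[0,0,0.5],"twist":[0,0,0],"grip":0},{"offset":[0,0,0],"twist":[0,0,0],"grip":0}]'

```text
t: 14.38
ee_pos: [0.4813, -0.1502, 0.1393]
tcp_rot: [0.181, 0.759, 0.576, -0.241]
ft_force: [-0.0, 0.2, -0.9]
grip_width: 0.0075
```

```bash
python3 - <<'E'
from hand import *
ins('thick',0,.085)
E
```

```text
tool-frame offset of module from slot: x -0.5 y -0.3 mm, h 11.5 mm rot err [ 0.0024 -0.0017 -0.0024] F tool [ 0.6 -0.1  0.6]
t 14.38 p [ 0.4813 -0.1502  0.1393] q [-0.121  0.515  1.927 -0.761  0.967  0.681] F [-0.   0.2 -0.9] M [ 0.44 -0.14 -0.01] w 0.0075
```

Emit:
step_arm --steps '[{"offset":[0,0,0.5],"twist":[0,0,0],"grip":0},{"offset":[0,0,0.4],"twist":[0,0,0],"grip":0},{"offset":[0,0,0.3],"twist":[0,0,0],"grip":0},{"offset":[0,0,0.2],"twist":[0,0,0],"grip":0},{"offset":[0,0,0],"twist":[0,0,0],"grip":0}]'

```text
t: 14.8
ee_pos: [0.4807, -0.1571, 0.1299]
tcp_rot: [0.183, 0.76, 0.576, -0.24]
ft_force: [0.9, 7.3, 9.0]
grip_width: 0.0079
```

```bash
python3 - <<'E'
from hand import *
ins('thick',0,.085)
E
```

```text
tool-frame offset of module from slot: x -0.5 y 1.1 mm, h -0.1 mm rot err [-0.0023 -0.0011 -0.001 ] F tool [  0.8  -1.1 -11.6]
t 14.8 p [ 0.4807 -0.1571  0.1299] q [-0.134  0.528  1.938 -0.782  0.94   0.698] F [0.9 7.3 9. ] M [ 0.51  0.19 -0.15] w 0.0079
```

Seated on the floor (12 N axial, h ≈ 0). Release and retreat.

Emit:
step_arm --steps '[{"offset":[0,0,0],"twist":[0,0,0],"grip":30},{"offset":[0,0,0],"twist":[0,0,0],"grip":60},{"offset":[0,0,0],"twist":[0,0,0],"grip":60},{"offset":[0,0,0],"twist":[0,0,0],"grip":60}]'

```text
t: 15.13
ee_pos: [0.4797, -0.1575, 0.1289]
tcp_rot: [0.182, 0.759, 0.577, -0.241]
ft_force: [-0.5, -0.3, -0.2]
grip_width: 0.051
```

Emit:
step_arm --steps '[{"offset":[0,0,-1.5],"twist":[0,0,0],"grip":60},{"offset":[0,0,-3],"twist":[0,0,0],"grip":60},{"offset":[0,0,-4],"twist":[0,0,0],"grip":60},{"offset":[0,0,-4],"twist":[0,0,0],"grip":60},{"offset":[0,0,-4],"twist":[0,0,0],"grip":60}]'

```text
t: 15.55
ee_pos: [0.5053, -0.0651, 0.2654]
tcp_rot: [0.181, 0.76, 0.577, -0.241]
ft_force: [1.3, -1.6, 1.0]
grip_width: 0.0514
```

Emit:
step_arm --steps '[{"offset":[3,0,-3],"twist":[0,0,0],"grip":60},{"offset":[3,0,-3],"twist":[0,0,0],"grip":60},{"offset":[3,0,-2],"twist":[0,0,0],"grip":60},{"offset":[0,0,0],"twist":[0,0,0],"grip":60},{"offset":[0,0,0],"twist":[0,0,0],"grip":60}]'

```text
t: 15.97
ee_pos: [0.5375, 0.049, 0.2769]
tcp_rot: [0.182, 0.759, 0.578, -0.241]
ft_force: [-0.1, 0.7, -0.4]
grip_width: 0.0512
```

```bash
python3 - <<'E'
from hand import *
rep(); shot('scene','z'); shot('top','z')
for k,th in(('thin',8),('thick',16)):
    overlay('z','scene',80,160,110,100,[0,0,0,0],slotpos(k,0),slotR(),th,'oz_s'+k,True)
    overlay('z','top',295,155,100,100,[0,0,0,0],slotpos(k,0),slotR(),th,'oz_t'+k,True)
import numpy as np
for v in 'st':
    a=cv2.imread(f'pics/oz_{v}thin.png');b=cv2.imread(f'pics/oz_{v}thick.png')
    m=np.hstack([a,b]); cv2.imwrite(f'pics/oz_{v}.png',cv2.resize(m,None,fx=800/m.shape[1],fy=800/m.shape[1]))
E
```

```text
t 15.97 p [0.5375 0.049  0.2769] q [ 0.228  0.461  1.565 -0.533  1.459  0.652] F [-0.1  0.7 -0.4] M [ 0.28 -0.06  0.04] w 0.0512
```

View pics/oz_s.png

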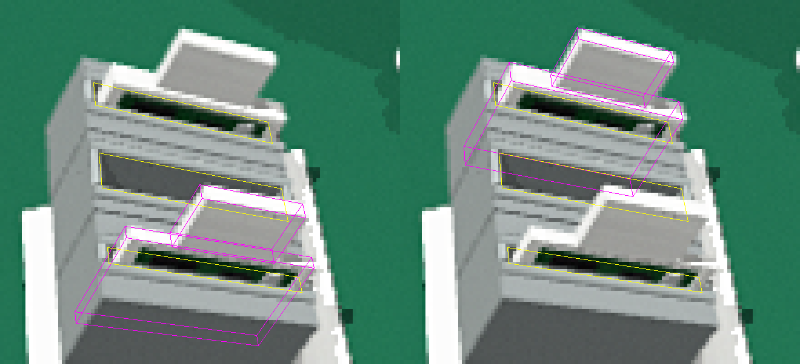

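View pics/oz_t.png

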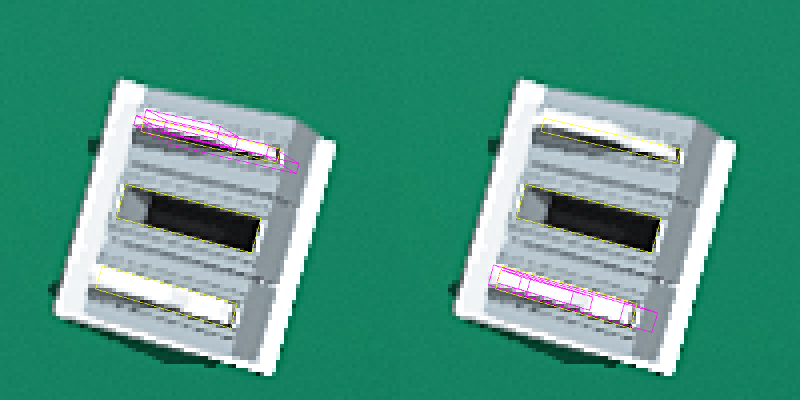

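View pics/z_scene.png

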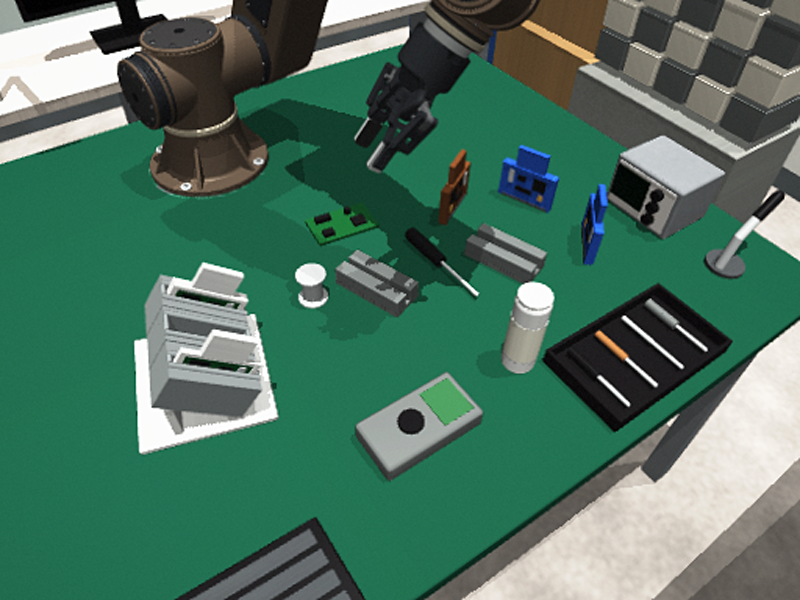

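```bash
python3 -c "
from cell import job_done; print(job_done())"
```

```text
the job is handed in; nothing more can be done
None
```

I slid the thin module into the narrowest slot and the thick one, the green and silver module in the stand, into the middle-width slot. I then let go of both, backed the arm clear and handed the job in at about t = 16 s.

- **Seating:** both modules entered their slots without measurable contact. Each stopped on the slot floor, with about 18 N (thin) and 12 N (thick) of axial force and an estimated height within 0.3 mm of the floor.
- **Position:** the final pictures from both cameras match the ideal seated outlines to about a pixel (2–3 mm). The widest slot is empty. By arm readings at seating, both modules were within about 1.2 mm across and 0.7 mm lengthwise.
- **Other things:** the bystanders and the blue and brown look-alikes appear unmoved in the last scene picture. I checked this by eye and did not measure it.
- **Disagreements:** the thin module sat about 2 mm off centre in the gripper; I saw this in both pictures and corrected it before inserting. The finger width read about 8 mm on the 10 mm grip plates for both modules. I took that as a reading offset or give in the pads.

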